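# Wedge the spring clip off the food mill's spindle

### The arm

A 6-joint arm with a two-finger parallel gripper is mounted at the origin on the work surface; the furniture and walls round the work are solid. World frame = base frame: x ahead of the robot, y to its left, z up, the work surface at z = 0. Lengths are in mm, angles in degrees, forces in N, time in s.
With the tool pointing down it reaches from about 400 to 825 mm from the base axis. Payload 7 kg.
Tool frame: the origin (TCP) lies on the centre line of the jaws, within the pads' length; the fingertips stand 19 mm ahead of it and the grasp point (between the pads) is the TCP; z points along the fingers, y is the direction in which the jaws open and shut (so a half turn about z gives the same grasp; the last joint's range is limited). The gripper opens to 88 mm and grips with 3 to 60 N. Pads are 19 mm wide; open, the fingers measure 130 mm over their backs; the gripper's body (78 mm by 193 mm) begins 47 mm behind the grasp point.
Start: joints at [-57.691, 20.546, 0.682, 0, -70.136, -16.507], TCP at [183.788, -649.475, 219.261] pointing down, gripper open.
Joint ranges: [-176.03, 176.03], [-82.01, 121.73], [-58.28, 71.71], [-173.87, 95.51], [-174.79, -0.11], [-173.66, 173.66]. Speed limits (degrees/s): [136.94, 136.94, 172.46, 180, 180, 180].

### API

Orientations are given as [roll, pitch, yaw] about the fixed x, y, z axes, in that order (R = Rz(yaw) Ry(pitch) Rx(roll)).
In Python, from station import r gives the robot as it stands.
- The arm moves only by the shell command python3 -m inch 'ROWS' [FORCE]. ROWS is JSON, a list of rows, each an object of numbers: "tx", "ty", "tz": the shift along the tool's x, y, z in m; "twist": the turn about the tool's z in rad; "fingers": the closure, from -1 (fully open) to 1 (shut), so that 0 is half open. A call has 1 to 12 rows; each row is the pose to reach, as a shift and turn from the pose commanded when the call began, along the tool's axes at that moment; what a row does not reach only later rows make up. A row lasts 1/12 s, in which the tool goes at most 41.7 mm and 7.16 degrees, less where a joint would pass 70% of its speed; a pose out of reach is approached as far as the arm can. A call with a gripper value outside its range is refused whole. The fingers move at their own pace and stop on an object; FORCE is the grip in N (left out, the last holds). Time passes only in rows, so rows that repeat a pose let the fingers close. It gives the time, the measured TCP pose, the force and the opening at its end, in the units of the state.
- r.get_obs(): the state, without advancing time (a new reading comes with each control period).
- r.read_camera(name): name is "scene" or "top" or "wrist"; returns the picture (480x640x3 uint8, blue, green, red); there is no depth.
- r.calibration(name): a dict with "mtx" (3x3 intrinsics, pixels), "pose" (4x4, takes a point from camera to world coordinates); the wrist camera has in their place "T_tool_cam" (4x4, takes a point from camera to tool coordinates, whose origin is the TCP and whose axes are the flange's). Camera axes: x right, y down, z forward; pixel columns grow to the right and rows downward; lengths in mm; the calibration is good to about 2 mm. A picture is of the moment at which its call begins: read the wrist's pose just before it. calibration takes no time and is no camera call.
- r.close_job(): hands the job in, once; it reports no verdict.
The state is a dict: "time_s": time; "qpos": joint angles; "joint_vel": joint speeds; "joint_efforts": joint torques, N m; "eef_pos": TCP position; "orientation": TCP orientation; "wrist_force": force on the tool from outside, world axes, zero at the start; "torque": the same for the moment, N m; "grip_width": finger opening in mm.
Only numpy, scipy, OpenCV 4.12 (cv2) and the standard library are available. Lean on these libraries where they do the work, as an engineer would, in place of code of your own. Each camera call takes 0.05 s, during which the arm holds its last target.

### The job

The food mill's cutter plate needs washing, so take its spring clip off: pick up the wooden-handled wedge, slide it along the raised step and in between the two legs of the copper spring clip, so that it spreads both legs and the clip comes off the spindle. Keep easing forward until the wedge's nose pushes the clip firmly home against the red lip, with about 15 N for a moment but never more than 25 N; then draw back, leave the clip lying relaxed on the bed by the lip, and stand the wedge upright on the table again, clear of the mill. Do not touch the clip with the gripper or shift the things standing around.

Things in the scene. Friction and masses are not known exactly. Their poses are not given: they have to be found in the camera images.
- mill: white food-mill cutter unit lying on its back, fixed: bed 12 mm thick, polished. Origin on the table under the spindle's axis, z up, x from the step across the spindle to the red rubber lip (the way the clip comes off). Bed from x = -95 to +84 mm, y = -55 to +55 mm. The lip, 100 mm wide and 16 mm high, is a stop clamped anywhere with its inner face at x = 54 to 68 mm, unreported: find it by feel.
- step (a point): centre of the top of the raised step, dark rubber-topped (52 mm along mill x, 90 mm along y), 26 mm above the table, 68 mm on the -x side of the spindle. Its top is level with the top of the spindle, so a blade that slides flat on the step runs on over the spindle.
- spindle (a point): centre of the top of the dark steel spindle, 26 mm above the table: a head 22 mm across and 5 mm thick on a neck 16 mm across; the clip's hooks close round the neck under the head, so that the clip cannot be lifted off.
- clip: U-shaped copper spring clip, 59 x 50 x 22 mm, loose on the bed, top 34 mm over the table. Origin underneath, on the spindle's axis when seated (within 2 mm); x from the mouth (tips at -33 mm, facing the step) to the bow (+13 to +26 mm). Swivels on the spindle, starts within 0.1 rad of mill x. Hooks at x = -8 to -14 mm leave an 8 mm gap: it comes off once both legs open by about 0.12 rad.
- clip_mouth (a point): midway between the legs at the mouth, 25 mm before the clip's origin, 30 mm above the table. The legs' inner faces are 25 mm apart here and inward, and flare to 35 mm at the tips; the wedge spreads them here.
- clip_left (a joint): opening of the clip's left (+y) leg on its hinge at the bow, rad: 0 relaxed, grows outward, 0.35 at most; damped spring of 2 N m/rad with a preload of 0.1 N m, i.e. at the mouth about 2 N to start and 7.5 N at 0.14 rad.
- clip_right (a joint): the same for the right (-y) leg.
- wedge: loose wedge tool, about 0.16 kg, standing on its flat polished steel blade (8 mm thick), wooden handle upright. Origin at the blade's underside, x to the nose, z up. Nose 18 mm wide at x = 60 mm; the sides widen at 16 degrees each to 43 mm at x = 16 mm; then a shoulder 58 mm wide at x = 12 mm; rear edge at x = -16 mm. The taper is not self-locking: the clip springs off it when it is drawn back.
- wedge_nose (a point): middle of the blade's nose, 60 mm ahead of the wedge's origin and 4 mm above its underside. The clip springs free when the nose is 15 to 20 mm beyond the spindle's axis and slides towards the lip. From there the push back is soft (up to 5 N) until the nose meets the inside of the bow and the bow the lip (nose 41 to 55 mm beyond the axis); there it rises steeply, 5 N/mm or more.
- wedge_grip (a point): where to grip the handle: a 26 x 26 mm square wooden bar from 13 to 70 mm above the blade's underside; this point is 48 mm above the underside and 2 mm behind the origin.
- mug: dark green enamel mug, 88 x 112 x 80 mm, origin under its centre; leave alone
- lemon: lemon, 71 x 53 x 51 mm; leave alone
- spice_jar: spice jar with green label, 47 mm across, 98 mm high; leave alone
- cutter: star-shaped tin biscuit cutter, 61 x 58 x 24 mm; leave alone

How it is judged:
By the outcome, as a careful person would: the job done as asked, in the order asked, and still so for the second after the job is handed in, with the robot touching nothing.
It also fails if it takes over 67 s, if anything falls off the work surface, if the arm or the gripper's body presses on something with over 40 N, if the wrist force passes 120 N, or if a joint passes its speed limit or range.

## Working session

There is one attempt and no reset: what is moved stays moved. The work goes in short steps, Python scripts to look and compute and a shell command to move; the robot and the scene stay as the last step left them, time stands still between calls to the robot, and variables do not carry over. Pictures are saved under pics/ and viewed, and the job is handed in when it is done.

```bash
ls; mkdir -p pics
python3 - <<'E'
from station import r
import cv2, numpy as np
np.set_printoptions(precision=4,suppress=True)
o=r.get_obs(); print(o)
for n in ("scene","top","wrist"):
    c=r.calibration(n); print(n,c)
    cv2.imwrite(f"pics/{n}0.png",r.read_camera(n))
E
```

```text
pics
{'time_s': 0.0, 'qpos': array([-57.6929,  20.5916,   0.6345,  -0.0172, -70.1365, -16.5085]), 'joint_vel': array([-0.0069,  0.0212,  0.1109,  0.0359, -0.0058, -0.0452]), 'joint_efforts': array([  0.0009, -58.2718,  29.306 ,   6.9973,   0.0067,  -0.0002]), 'eef_pos': array([ 183.6146, -649.0364,  218.3364]), 'orientation': array([ 179.9058,   -0.0111, -164.2073]), 'wrist_force': array([0.4128, 0.485 , 0.0855]), 'torque': array([ 0.0037,  0.0632, -0.044 ]), 'grip_width': 87.40838118348108}
scene {'mtx': array([[533.3906,   0.    , 322.1901],
       [  0.    , 533.3906, 232.9187],
       [  0.    ,   0.    ,   1.    ]]), 'pose': array([[ -0.8752,  -0.1964,   0.442 ,  33.7176],
       [ -0.4832,   0.3966,  -0.7805, 589.2332],
       [ -0.022 ,  -0.8967,  -0.442 , 506.5102],
       [  0.    ,   0.    ,   0.    ,   1.    ]])}
top {'mtx': array([[462.2594,   0.    , 322.6454],
       [  0.    , 462.2594, 231.6132],
       [  0.    ,   0.    ,   1.    ]]), 'pose': array([[  -0.006 ,   -0.9922,    0.1244,  382.1701],
       [  -1.    ,    0.0062,    0.0015, -207.7086],
       [  -0.0023,   -0.1244,   -0.9922,  925.3164],
       [   0.    ,    0.    ,    0.    ,    1.    ]])}
wrist {'mtx': array([[428.6884,   0.    , 318.6767],
       [  0.    , 428.6884, 237.5895],
       [  0.    ,   0.    ,   1.    ]]), 'T_tool_cam': array([[  -0.0004,   -0.9643,   -0.2648,   71.7368],
       [   1.    ,   -0.0005,    0.0002,   -0.2884],
       [  -0.0004,   -0.2648,    0.9643, -165.3071],
       [   0.    ,    0.    ,    0.    ,    1.    ]])}
```

View pics/scene0.png

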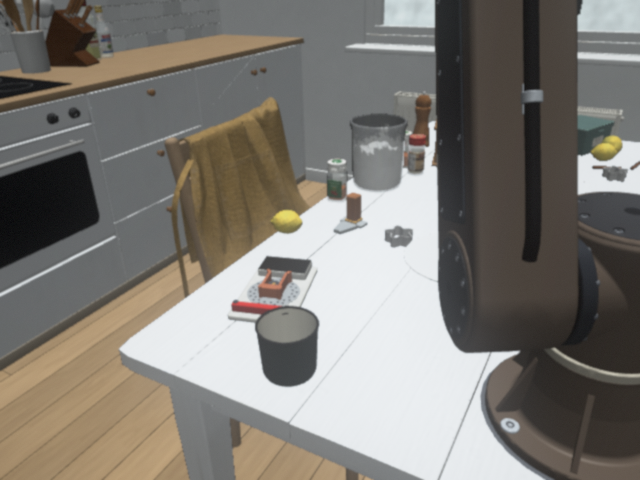

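View pics/top0.png

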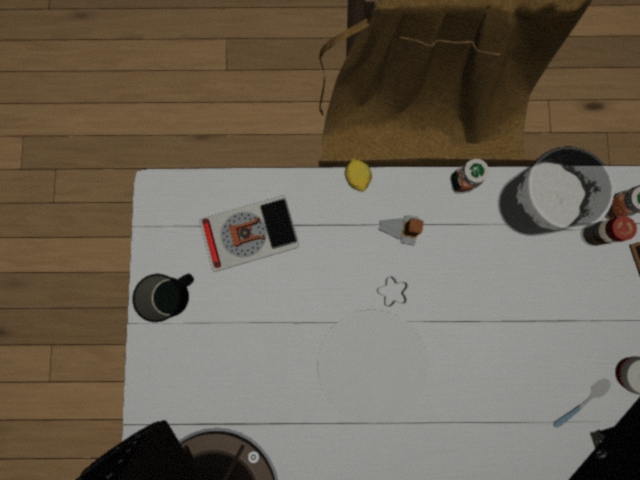

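View pics/wrist0.png

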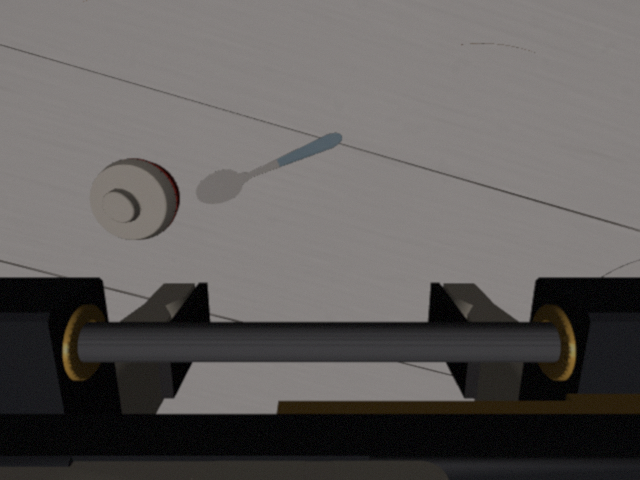

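The scene view shows the mill at about (275,290) and the wedge at about (352,215). In the top view the mill is at (248,232), with its red lip on the left at x≈210 and its dark step on the right at (280,222). The wedge is at (405,228) with its nose to the left, and the mug, lemon, jar and cutter are around them.

```bash
cat > h.py <<'E'
import numpy as np, cv2
from station import r
from scipy.spatial.transform import Rotation as Ro
np.set_printoptions(precision=2,suppress=True)
def cam(n,obs=None):
    c=r.calibration(n); K=np.array(c["mtx"])
    if n=="wrist":
        T=np.eye(4); T[:3,:3]=Ro.from_euler("xyz",obs["orientation"],degrees=True).as_matrix(); T[:3,3]=obs["eef_pos"]
        return K,T@np.array(c["T_tool_cam"])
    return K,np.array(c["pose"])
def ray(KP,uv,z):
    K,P=KP; uv=np.atleast_2d(np.array(uv,float)); d=np.c_[uv,np.ones(len(uv))]@np.linalg.inv(K).T@P[:3,:3].T
    s=(z-P[2,3])/d[:,2]; return P[:3,3]+d*s[:,None]
def proj(KP,p):
    K,P=KP; q=(np.atleast_2d(p)-P[:3,3])@P[:3,:3]; q=q@K.T; return q[:,:2]/q[:,2:]
def big(mask):
    c,_=cv2.findContours(mask.astype(np.uint8),cv2.RETR_EXTERNAL,cv2.CHAIN_APPROX_NONE)
    return max(c,key=cv2.contourArea)
E
python3 - <<'E'
from h import *
im=cv2.imread("pics/top0.png")
cv2.imwrite("pics/top_crop.png",cv2.resize(im[150:320,120:320],None,fx=4,fy=4,interpolation=cv2.INTER_CUBIC)[:600,:800])
cv2.imwrite("pics/top_crop2.png",cv2.resize(im[150:300,320:510],None,fx=4,fy=4,interpolation=cv2.INTER_CUBIC))
E
```

```text
(no output)
```

View pics/top_crop.png

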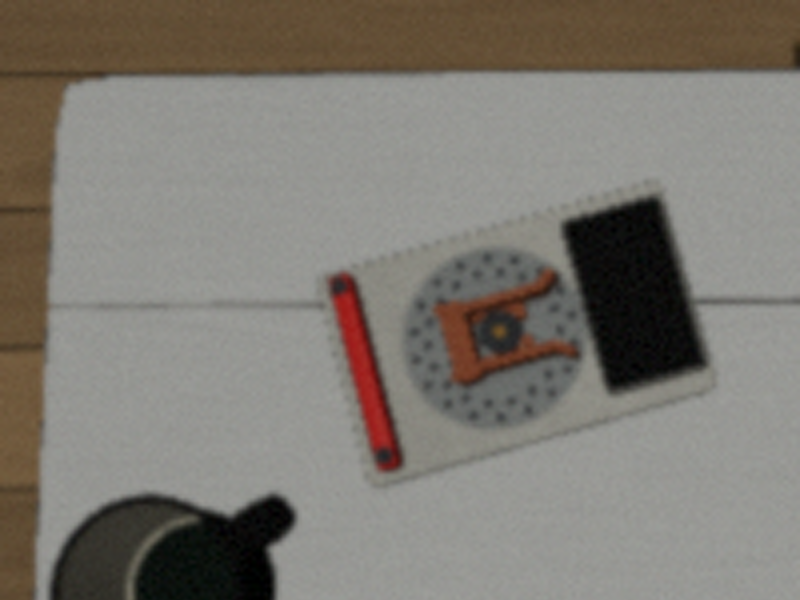

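View pics/top_crop2.png

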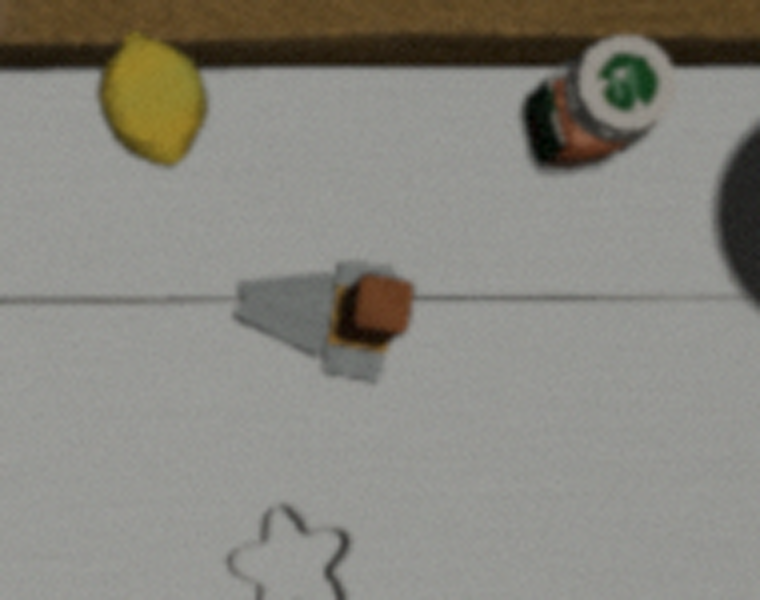

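Run:
```python
from h import *
im=cv2.imread("pics/top0.png").astype(int); C=cam("top")
# step
roi=np.zeros(im.shape[:2],bool); roi[185:265,250:310]=1
m=(im.max(2)<60)&roi; rc=cv2.minAreaRect(big(m)); b=cv2.boxPoints(rc); W=ray(C,b,26)
print("step",rc, ray(C,rc[0],26)); print(W); print([np.linalg.norm(W[i]-W[i-1]) for i in range(4)])
roi[:]=0; roi[205:285,190:230]=1
m=(im[...,2]>130)&(im[...,1]<60)&roi; rc=cv2.minAreaRect(big(m)); b=cv2.boxPoints(rc); W=ray(C,b,16)
print("lip",rc, ray(C,rc[0],28),ray(C,rc[0],16)); print(W); print([np.linalg.norm(W[i]-W[i-1]) for i in range(4)])
# spindle at crop (498,331)/4
print("spindle",ray(C,[120+498/4,150+331/4],26))
# clip
roi[:]=0; roi[200:260,220:275]=1
m=(im[...,2]>im[...,0]+50)&roi; rc=cv2.minAreaRect(big(m)); print("clip",rc,ray(C,cv2.boxPoints(rc),34))
# wedge
f=lambda x,y:[320+x/4,150+y/4]
P=ray(C,[f(240,283),f(235,318),f(333,270),f(322,358),f(338,262),f(323,375),f(376,383)],8); print("wedge pts",P)
roi[:]=0; roi[205:245,395:430]=1
g=(im[...,2]>im[...,0]+40)&(im[...,2]>90)&roi; rc=cv2.minAreaRect(big(g)); print("handle top",rc,ray(C,rc[0],70),ray(C,cv2.boxPoints(rc),70))
```

```text
step ((277.85296630859375, 223.0882568359375), (43.8306999206543, 24.938676834106445), 74.2913589477539) [[ 512.36 -118.37   26.  ]]
[[ 547.95  -82.71   26.  ]
 [ 561.21 -130.09   26.  ]
 [ 477.12 -153.67   26.  ]
 [ 464.16 -106.8    26.  ]]
[np.float64(87.18526059201268), np.float64(49.19257685866279), np.float64(87.33187487437064), np.float64(48.629381754926165)]
lip ((210.06431579589844, 242.1162109375), (38.52056121826172, 4.444680213928223), 75.0685806274414) [[475.39  13.55  28.  ]] [[476.63  16.51  16.  ]]
[[512.76  31.52  16.  ]
 [515.01  23.04  16.  ]
 [440.86   1.64  16.  ]
 [438.66  10.04  16.  ]]
[np.float64(77.15240506045507), np.float64(8.776141947569005), np.float64(77.17258719487998), np.float64(8.688291540852042)]
spindle [[493.63 -53.07  26.  ]]
clip ((245.15679931640625, 231.53758239746094), (19.919998168945312, 30.31999969482422), 73.73979187011719) [[505.66 -21.75  34.  ]
 [522.02 -78.25  34.  ]
 [484.4  -89.52  34.  ]
 [468.2  -33.29  34.  ]]
wedge pts [[ 518.4  -321.43    8.  ]
 [ 500.73 -318.55    8.  ]
 [ 524.7  -368.21    8.  ]
 [ 480.34 -361.5     8.  ]
 [ 528.75 -370.84    8.  ]
 [ 471.82 -361.77    8.  ]
 [ 467.66 -388.04    8.  ]]
handle top ((416.0405578613281, 225.2567596435547), (11.672327995300293, 12.329923629760742), 9.462322235107422) [[ 500.26 -380.83   70.  ]] [[ 490.7  -367.91   70.  ]
 [ 513.62 -372.38   70.  ]
 [ 509.85 -393.78   70.  ]
 [ 486.96 -389.25   70.  ]]
```

```bash
cat >> h.py <<'E'
def togo(p,yaw=None,o=None):
    o=o or r.get_obs(); R=Ro.from_euler("xyz",[180,0,o["orientation"][2]],degrees=True).as_matrix()
    d=R.T@(np.array(p,float)-o["eef_pos"]); tw=0 if yaw is None else -np.deg2rad((yaw-o["orientation"][2]+180)%360-180)
    print("t=%.2f"%o["time_s"],"pos",o["eef_pos"],"rpy",o["orientation"],"F",o["wrist_force"],"w %.1f"%o["grip_width"]); print("tool shift mm",d,"twist rad %.4f"%tw)
E
python3 - <<'E'
from h import *
C=cam("top")
togo([499.7,-381.2,150],170.85)
print("lemon",ray(C,[358,175],25),"jar",ray(C,[476,170],98),"mug",ray(C,[170,297],80),"cutter",ray(C,[392,291],24))
E
```

```text
t=0.15 pos [ 183.67 -649.14  218.53] rpy [ 179.93   -0.01 -164.2 ] F [-0.21  0.44 -0.32] w 87.5
tool shift mm [-377.03  171.79   68.53] twist rad 0.4354
lemon [[ 608.32 -277.46   25.  ]] jar [[ 597.94 -488.2    98.  ]] mug [[370.47  70.94  80.  ]] cutter [[ 378.62 -339.69   24.  ]]
```

```bash
python3 -m inch '[{"tx":-0.012,"ty":0.005,"tz":0.0,"twist":0.02},{"tx":-0.04,"ty":0.018,"tz":0.004,"twist":0.05},{"tx":-0.075,"ty":0.034,"tz":0.01,"twist":0.09},{"tx":-0.113,"ty":0.051,"tz":0.017,"twist":0.13},{"tx":-0.151,"ty":0.069,"tz":0.024,"twist":0.17},{"tx":-0.189,"ty":0.086,"tz":0.031,"twist":0.22},{"tx":-0.226,"ty":0.103,"tz":0.038,"twist":0.26},{"tx":-0.264,"ty":0.120,"tz":0.045,"twist":0.30},{"tx":-0.302,"ty":0.137,"tz":0.052,"twist":0.35},{"tx":-0.338,"ty":0.154,"tz":0.059,"twist":0.39},{"tx":-0.365,"ty":0.166,"tz":0.065,"twist":0.42},{"tx":-0.377,"ty":0.172,"tz":0.0685,"twist":0.4355}]'
python3 -m inch '[{},{}]'
python3 - <<'E'
from h import *
o=r.get_obs(); im=r.read_camera("wrist"); cv2.imwrite("pics/w1.png",im)
togo([499.7,-381.2,48],170.85,o)
E
```

```text
t=0.15 pos [ 183.67 -649.14  218.53] rpy [ 179.93   -0.01 -164.2 ] F [-0.21  0.44 -0.32] w 87.5
tool shift mm [-377.03  171.79  170.53] twist rad 0.4354schema error: expected keys tx, ty, tz, twist, fingers
schema error: expected keys tx, ty, tz, twist, fingers
```

View pics/w1.png

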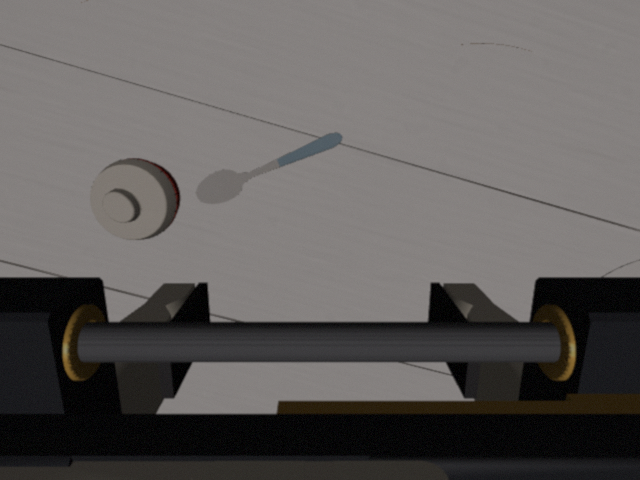

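The call was refused because every row needs all five keys, so the arm hasn't moved. I'll send it again with them all.

```bash
python3 -m inch '[{"tx":-0.012,"ty":0.005,"tz":0.0,"twist":0.02,"fingers":-1},{"tx":-0.04,"ty":0.018,"tz":0.004,"twist":0.05,"fingers":-1},{"tx":-0.075,"ty":0.034,"tz":0.01,"twist":0.09,"fingers":-1},{"tx":-0.113,"ty":0.051,"tz":0.017,"twist":0.13,"fingers":-1},{"tx":-0.151,"ty":0.069,"tz":0.024,"twist":0.17,"fingers":-1},{"tx":-0.189,"ty":0.086,"tz":0.031,"twist":0.22,"fingers":-1},{"tx":-0.226,"ty":0.103,"tz":0.038,"twist":0.26,"fingers":-1},{"tx":-0.264,"ty":0.120,"tz":0.045,"twist":0.30,"fingers":-1},{"tx":-0.302,"ty":0.137,"tz":0.052,"twist":0.35,"fingers":-1},{"tx":-0.338,"ty":0.154,"tz":0.059,"twist":0.39,"fingers":-1},{"tx":-0.365,"ty":0.166,"tz":0.065,"twist":0.42,"fingers":-1},{"tx":-0.377,"ty":0.172,"tz":0.0685,"twist":0.4355,"fingers":-1}]'
python3 -m inch '[{"tx":0,"ty":0,"tz":0,"twist":0,"fingers":-1},{"tx":0,"ty":0,"tz":0,"twist":0,"fingers":-1},{"tx":0,"ty":0,"tz":0,"twist":0,"fingers":-1}]'
python3 - <<'E'
from h import *
o=r.get_obs(); im=r.read_camera("wrist"); cv2.imwrite("pics/w2.png",im)
togo([499.7,-381.2,48],170.85,o)
E
```

```text
time_s: 1.2
eef_pos: [502.4, -378.5, 149.8]
orientation: [180.0, -0.0, 170.9]
wrist_force: [-0.9, -0.8, -0.9]
grip_width: 87.8
time_s: 1.45
eef_pos: [499.3, -381.5, 150.8]
orientation: [-180.0, -0.0, 170.9]
wrist_force: [-0.6, -0.4, 0.4]
grip_width: 87.5
t=1.45 pos [ 499.31 -381.54  150.76] rpy [-180.     -0.02  170.87] F [-0.64 -0.42  0.37] w 87.5
tool shift mm [ -0.33   0.4  102.76] twist rad 0.0004
```

View pics/w2.png

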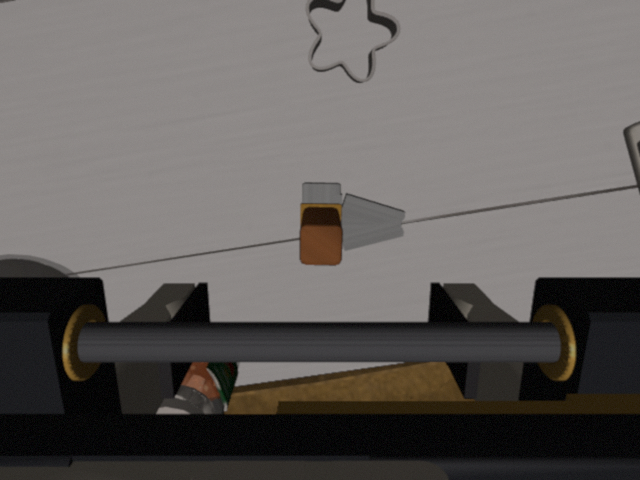

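Run:
```python
from h import *
o=r.get_obs(); C=cam("wrist",o)
y=np.deg2rad(80.85); X=np.array([np.cos(y),np.sin(y)]); Y=np.array([-X[1],X[0]]); og=np.array([500.0,-379.2])
f=lambda a,b,z: np.r_[og+a*X+b*Y,z]
print("handle top",proj(C,[f(-2+a,b,70) for a in(-13,13) for b in (-13,13)]))
print("nose",proj(C,[f(60,9,8),f(60,-9,8),f(-16,29,8),f(-16,29,0)]))
print(ray(C,[[404,209],[404,237]],8))
im=cv2.imread("pics/w2.png"); cv2.imwrite("pics/w2c.png",cv2.resize(im[160:290,260:430],None,fx=4.5,fy=4.5,interpolation=cv2.INTER_CUBIC))
```

```text
handle top [[299.21 265.3 ]
 [298.65 223.59]
 [342.08 265.27]
 [342.69 223.56]]
nose [[404.98 209.08]
 [403.71 232.86]
 [300.87 181.87]
 [301.3  180.36]]
[[ 500.48 -319.23    8.  ]
 [ 521.64 -321.52    8.  ]]
```

View pics/w2c.png

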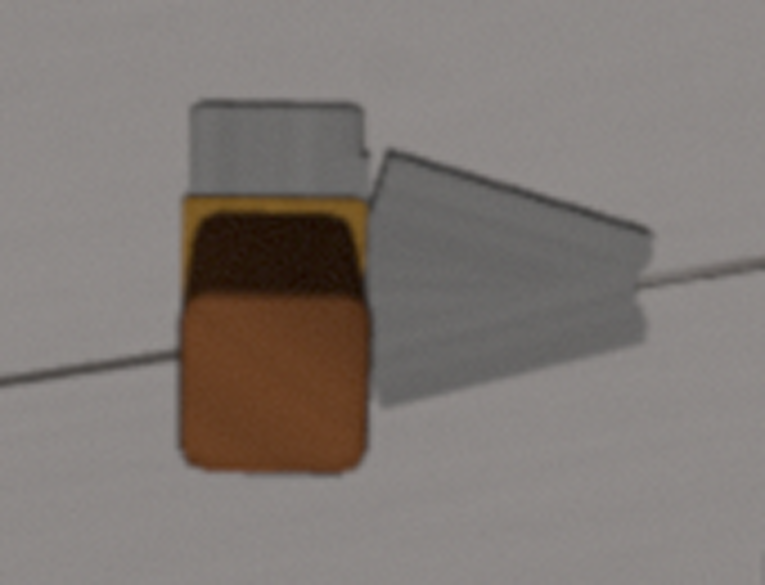

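The wrist view confirms the top-camera estimate: the handle top is at (299–342, 223–265) px, as predicted. Next I'll descend and grip.

```bash
python3 -m inch '[{"tx":0,"ty":0,"tz":0.01,"twist":0,"fingers":-1},{"tx":0,"ty":0,"tz":0.03,"twist":0,"fingers":-1},{"tx":0,"ty":0,"tz":0.052,"twist":0,"fingers":-1},{"tx":0,"ty":0,"tz":0.073,"twist":0,"fingers":-1},{"tx":0,"ty":0,"tz":0.09,"twist":0,"fingers":-1},{"tx":0,"ty":0,"tz":0.1,"twist":0,"fingers":-1},{"tx":0,"ty":0,"tz":0.1025,"twist":0,"fingers":-1},{"tx":0,"ty":0,"tz":0.1025,"twist":0,"fingers":-1}]'
python3 -m inch '[{"tx":0,"ty":0,"tz":0,"twist":0,"fingers":0.2},{"tx":0,"ty":0,"tz":0,"twist":0,"fingers":0.4},{"tx":0,"ty":0,"tz":0,"twist":0,"fingers":1},{"tx":0,"ty":0,"tz":0,"twist":0,"fingers":1},{"tx":0,"ty":0,"tz":0,"twist":0,"fingers":1},{"tx":0,"ty":0,"tz":0,"twist":0,"fingers":1},{"tx":0,"ty":0,"tz":0,"twist":0,"fingers":1},{"tx":0,"ty":0,"tz":0,"twist":0,"fingers":1}]' 55
```

```text
time_s: 2.17
eef_pos: [499.0, -381.7, 47.6]
orientation: [180.0, -0.1, 170.8]
wrist_force: [-0.1, -0.2, 0.3]
grip_width: 87.4
time_s: 2.83
eef_pos: [499.7, -381.3, 48.3]
orientation: [-180.0, 0.0, 170.9]
wrist_force: [-0.5, 0.0, -0.5]
grip_width: 39.8
```

```bash
python3 -m inch '[{"tx":0,"ty":0,"tz":0,"twist":0,"fingers":1},{"tx":0,"ty":0,"tz":0,"twist":0,"fingers":1},{"tx":0,"ty":0,"tz":0,"twist":0,"fingers":1},{"tx":0,"ty":0,"tz":0,"twist":0,"fingers":1},{"tx":0,"ty":0,"tz":0,"twist":0,"fingers":1},{"tx":0,"ty":0,"tz":0,"twist":0,"fingers":1}]' 55
```

```text
time_s: 3.33
eef_pos: [499.7, -381.3, 48.2]
orientation: [180.0, -0.0, 170.8]
wrist_force: [0.5, 0.3, -0.6]
grip_width: 25.7
```

```bash
python3 -m inch '[{"tx":0,"ty":0,"tz":-0.003,"twist":0,"fingers":1},{"tx":0,"ty":0,"tz":-0.01,"twist":0,"fingers":1},{"tx":0,"ty":0,"tz":-0.022,"twist":0,"fingers":1},{"tx":0,"ty":0,"tz":-0.036,"twist":0,"fingers":1},{"tx":0,"ty":0,"tz":-0.05,"twist":0,"fingers":1},{"tx":0,"ty":0,"tz":-0.058,"twist":0,"fingers":1},{"tx":0,"ty":0,"tz":-0.062,"twist":0,"fingers":1},{"tx":0,"ty":0,"tz":-0.062,"twist":0,"fingers":1},{"tx":0,"ty":0,"tz":-0.062,"twist":0,"fingers":1}]'
python3 - <<'E'
from h import *
togo([523,-157,110],-164.2)
E
```

```text
time_s: 4.08
eef_pos: [499.5, -381.2, 110.2]
orientation: [180.0, 0.0, 170.8]
wrist_force: [-1.2, 0.6, -2.4]
grip_width: 25.4
t=4.08 pos [ 499.52 -381.17  110.23] rpy [179.99   0.01 170.84] F [-1.15  0.55 -2.42] w 25.4
tool shift mm [ 12.52 225.05   0.23] twist rad -0.4357
```

```bash
python3 -m inch '[{"tx":0,"ty":0.004,"tz":0,"twist":-0.01,"fingers":1},{"tx":0.001,"ty":0.016,"tz":0,"twist":-0.03,"fingers":1},{"tx":0.002,"ty":0.036,"tz":0,"twist":-0.07,"fingers":1},{"tx":0.003,"ty":0.06,"tz":0,"twist":-0.12,"fingers":1},{"tx":0.005,"ty":0.086,"tz":0,"twist":-0.17,"fingers":1},{"tx":0.006,"ty":0.113,"tz":0,"twist":-0.22,"fingers":1},{"tx":0.008,"ty":0.139,"tz":0,"twist":-0.27,"fingers":1},{"tx":0.009,"ty":0.165,"tz":0,"twist":-0.32,"fingers":1},{"tx":0.010,"ty":0.189,"tz":0,"twist":-0.36,"fingers":1},{"tx":0.011,"ty":0.208,"tz":0,"twist":-0.40,"fingers":1},{"tx":0.012,"ty":0.22,"tz":0,"twist":-0.425,"fingers":1},{"tx":0.0125,"ty":0.225,"tz":0,"twist":-0.4357,"fingers":1}]'
python3 -m inch '[{"tx":0,"ty":0,"tz":0,"twist":0,"fingers":1},{"tx":0,"ty":0,"tz":0,"twist":0,"fingers":1},{"tx":0,"ty":0,"tz":0,"twist":0,"fingers":1},{"tx":0,"ty":0,"tz":0,"twist":0,"fingers":1},{"tx":0,"ty":0,"tz":0,"twist":0,"fingers":1},{"tx":0,"ty":0,"tz":0,"twist":0,"fingers":1}]'
python3 - <<'E'
from h import *
o=r.get_obs(); im=r.read_camera("wrist"); cv2.imwrite("pics/w3.png",im)
togo([523,-157,110],-164.2,o); np.save("o3.npy",o,allow_pickle=True)
E
```

```text
time_s: 5.08
eef_pos: [523.0, -155.3, 110.0]
orientation: [180.0, -0.0, -164.0]
wrist_force: [-0.8, -0.1, -2.3]
grip_width: 25.7
time_s: 5.58
eef_pos: [523.0, -157.8, 110.2]
orientation: [180.0, -0.0, -164.3]
wrist_force: [-1.4, 0.5, -1.8]
grip_width: 25.6
t=5.58 pos [ 523.   -157.77  110.17] rpy [ 180.     -0.01 -164.25] F [-1.37  0.46 -1.83] w 25.6
tool shift mm [-0.21  0.75  0.17] twist rad -0.0009
```

View pics/w3.png

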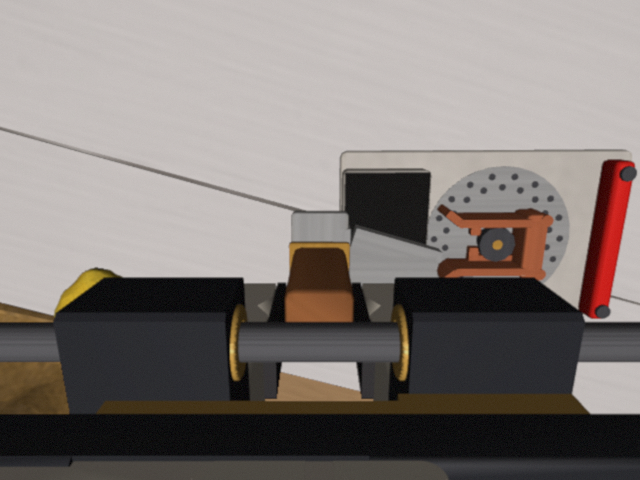

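Run:
```python
from h import *
o=np.load("o3.npy",allow_pickle=True).item(); C=cam("wrist",o); im=cv2.imread("pics/w3.png")
cv2.imwrite("pics/w3c.png",cv2.resize(im[140:290,335:535],None,fx=4,fy=4,interpolation=cv2.INTER_CUBIC))
print("spindle",ray(C,[497,244],26)); print("step top edge corners",ray(C,[[345,170],[430,171]],26), "right edge",ray(C,[[430,171],[430.5,240]],26))
print("bed edge", ray(C,[[346,152],[625,151]],12))
s=np.array([493.6,-53.1]);a=np.deg2rad(105.8);X=np.array([np.cos(a),np.sin(a)]);Y=np.array([-X[1],X[0]])
f=lambda x,y,z:np.r_[s+x*X+y*Y,z]
print("pred spindle,step corners,+y",proj(C,[f(0,0,26),f(-94,45,26),f(-42,45,26),f(-42,-45,26)]))
print("nose pred", proj(C,[f(-46,9,70.5),f(-46,-9,70.5)]))
```

```text
spindle [[494.54 -53.74  26.  ]]
step top edge corners [[ 476.79 -155.2    26.  ]
 [ 464.01 -107.67   26.  ]] right edge [[ 464.01 -107.67   26.  ]
 [ 503.09  -93.39   26.  ]]
bed edge [[ 467.55 -156.46   12.  ]
 [ 421.31    5.6    12.  ]]
pred spindle,step corners,+y [[498.57 242.83]
 [344.45 168.21]
 [434.44 168.09]
 [424.47 311.2 ]]
nose pred [[444.59 250.26]
 [441.9  283.95]]
```

View pics/w3c.png

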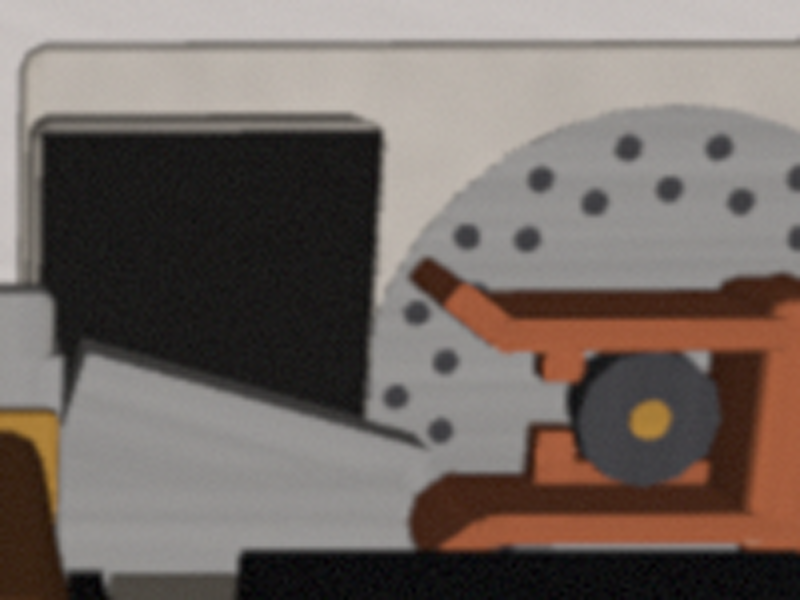

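Run:
```python
from h import *
o=np.load("o3.npy",allow_pickle=True).item(); C=cam("wrist",o)
s=np.array([494.3,-53.4]);a=np.deg2rad(105.8);X=np.array([np.cos(a),np.sin(a)]);Y=np.array([-X[1],X[0]])
M=lambda P:np.c_[(P[:,:2]-s)@X,(P[:,:2]-s)@Y]
c=lambda x,y:[335+x/4,140+y/4]
P=ray(C,[c(530,352),c(530,515),c(700,350),c(700,515)],34); print("legs inner",M(P))
print("nose near corner",M(ray(C,[c(428,446)],70.2)), "shoulder/side", M(ray(C,[c(90,343)],70.2)))
print("spindle",M(ray(C,[c(650,418)],26)),"TCP",M(o["eef_pos"][None]))
C=cam("top");t=lambda x,y:[120+x/4,150+y/4]
print("top: legs",M(ray(C,[t(540,295),t(557,345),t(470,315),t(478,358)],34)))
o=r.get_obs(); togo(np.r_[s-109*X,80],-164.2)
```

```text
legs inner [[-22.04  11.89]
 [-19.77 -13.15]
 [  2.61  12.15]
 [  5.57 -13.19]]
nose near corner [[-46.68   8.85]] shoulder/side [[-89.33  22.19]]
spindle [[-0.05 -0.46]] TCP [[-108.25    0.81]]
top: legs [[-24.76  -9.5 ]
 [-26.31  16.47]
 [ 10.51  -9.49]
 [ 12.17  11.93]]
t=5.63 pos [ 523.04 -157.68  110.22] rpy [ 180.     -0.   -164.24] F [-0.79 -0.6  -1.96] w 25.6
tool shift mm [-0.74 -0.84 30.22] twist rad -0.0007
```

```bash
python3 -m inch '[{"tx":0,"ty":0,"tz":0.004,"twist":0,"fingers":1},{"tx":-0.0005,"ty":0,"tz":0.012,"twist":0,"fingers":1},{"tx":-0.0005,"ty":0,"tz":0.021,"twist":0,"fingers":1},{"tx":-0.0005,"ty":0,"tz":0.028,"twist":0,"fingers":1},{"tx":-0.0005,"ty":0,"tz":0.032,"twist":0,"fingers":1},{"tx":-0.0005,"ty":0,"tz":0.033,"twist":0,"fingers":1},{"tx":-0.0005,"ty":0,"tz":0.033,"twist":0,"fingers":1},{"tx":-0.0005,"ty":0,"tz":0.033,"twist":0,"fingers":1},{"tx":-0.0005,"ty":0,"tz":0.033,"twist":0,"fingers":1}]'
python3 -m inch '[{"tx":0,"ty":0,"tz":0.001,"twist":0,"fingers":1},{"tx":0,"ty":0,"tz":0.001,"twist":0,"fingers":1},{"tx":0,"ty":0,"tz":0.001,"twist":0,"fingers":1}]'
python3 -m inch '[{"tx":0,"ty":0,"tz":0.001,"twist":0,"fingers":1},{"tx":0,"ty":0,"tz":0.001,"twist":0,"fingers":1},{"tx":0,"ty":0,"tz":0.001,"twist":0,"fingers":1}]'
```

```text
time_s: 6.38
eef_pos: [523.9, -157.0, 77.6]
orientation: [-180.0, 0.0, -164.2]
wrist_force: [-0.1, -0.1, -2.0]
grip_width: 25.4
time_s: 6.63
eef_pos: [523.7, -157.0, 76.4]
orientation: [-180.0, 0.0, -164.2]
wrist_force: [0.0, 0.4, -1.2]
grip_width: 25.5
time_s: 6.88
eef_pos: [523.6, -157.0, 75.3]
orientation: [180.0, -0.0, -164.2]
wrist_force: [-0.2, -0.7, -2.2]
grip_width: 25.4
```

```bash
for k in 1; do python3 -m inch '[{"tx":0,"ty":0,"tz":0.0005,"twist":0,"fingers":1},{"tx":0,"ty":0,"tz":0.0005,"twist":0,"fingers":1},{"tx":0,"ty":0,"tz":0.0005,"twist":0,"fingers":1}]'; python3 -m inch '[{"tx":0,"ty":0,"tz":0.0005,"twist":0,"fingers":1},{"tx":0,"ty":0,"tz":0.0005,"twist":0,"fingers":1},{"tx":0,"ty":0,"tz":0.0005,"twist":0,"fingers":1}]';python3 -m inch '[{"tx":0,"ty":0,"tz":0.0005,"twist":0,"fingers":1},{"tx":0,"ty":0,"tz":0.0005,"twist":0,"fingers":1},{"tx":0,"ty":0,"tz":0.0005,"twist":0,"fingers":1}]'; done | egrep 'pos|force'
```

```text
eef_pos: [523.6, -157.0, 74.7]
wrist_force: [0.2, 0.4, -2.5]
eef_pos: [523.6, -157.0, 74.2]
wrist_force: [-0.8, -0.0, -1.9]
eef_pos: [524.0, -157.1, 74.1]
wrist_force: [0.3, 0.1, 1.3]
```

```bash
python3 -m inch '[{"tx":0,"ty":0.001,"tz":0,"twist":0,"fingers":1},{"tx":0,"ty":0.003,"tz":0,"twist":0,"fingers":1},{"tx":0,"ty":0.005,"tz":0,"twist":0,"fingers":1},{"tx":0,"ty":0.007,"tz":0,"twist":0,"fingers":1},{"tx":0,"ty":0.009,"tz":0,"twist":0,"fingers":1},{"tx":0,"ty":0.011,"tz":0,"twist":0,"fingers":1},{"tx":0,"ty":0.012,"tz":0,"twist":0,"fingers":1},{"tx":0,"ty":0.012,"tz":0,"twist":0,"fingers":1},{"tx":0,"ty":0.012,"tz":0,"twist":0,"fingers":1}]'
python3 - <<'E'
from h import *
o=r.get_obs(); im=r.read_camera("wrist"); cv2.imwrite("pics/w4.png",im); im=r.read_camera("scene"); cv2.imwrite("pics/s4.png",cv2.resize(im[220:340,210:370],None,fx=5,fy=5,interpolation=cv2.INTER_CUBIC))
s=np.array([494.4,-53.5]);a=np.deg2rad(105.8);X=np.array([np.cos(a),np.sin(a)])
print("nose x",(o["eef_pos"][:2]-s)@X+62); togo(o["eef_pos"],-164.2,o)
E
```

```text
time_s: 8.38
eef_pos: [520.6, -145.3, 74.1]
orientation: [-180.0, 0.0, -164.2]
wrist_force: [-0.4, 1.2, 6.8]
grip_width: 25.5
nose x -33.42379663255109
t=8.38 pos [ 520.62 -145.25   74.07] rpy [-180.      0.03 -164.17] F [-0.44  1.22  6.79] w 25.5
tool shift mm [0. 0. 0.] twist rad 0.0006
```

View pics/w4.png

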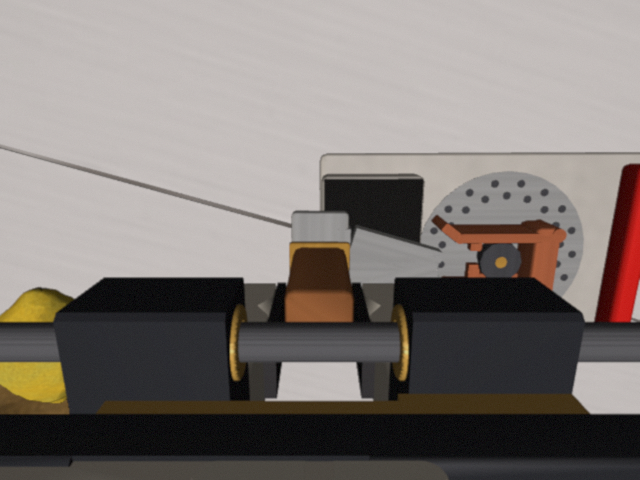

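View pics/s4.png

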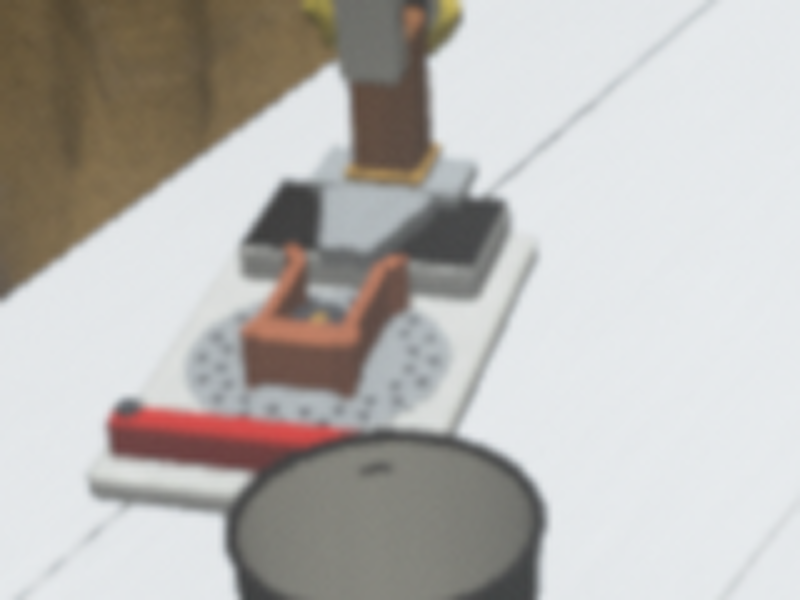

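The nose is centred between the flared tips, at wrist (442,262) and in the scene view. The pressure on the step is a little high, so I'll ease up slightly and go on.

```bash
python3 -m inch '[{"tx":0,"ty":0.0,"tz":-0.0004,"twist":0,"fingers":1},{"tx":0,"ty":0.001,"tz":-0.0004,"twist":0,"fingers":1},{"tx":0,"ty":0.002,"tz":-0.0004,"twist":0,"fingers":1},{"tx":0,"ty":0.003,"tz":-0.0004,"twist":0,"fingers":1},{"tx":0,"ty":0.004,"tz":-0.0004,"twist":0,"fingers":1},{"tx":0,"ty":0.005,"tz":-0.0004,"twist":0,"fingers":1},{"tx":0,"ty":0.006,"tz":-0.0004,"twist":0,"fingers":1},{"tx":0,"ty":0.007,"tz":-0.0004,"twist":0,"fingers":1},{"tx":0,"ty":0.008,"tz":-0.0004,"twist":0,"fingers":1},{"tx":0,"ty":0.008,"tz":-0.0004,"twist":0,"fingers":1}]'
```

```text
time_s: 9.32
eef_pos: [518.1, -137.6, 74.1]
orientation: [180.0, -0.0, -164.2]
wrist_force: [-0.2, -0.5, 2.4]
grip_width: 25.6
```

```bash
python3 -m inch '[{"tx":0,"ty":0.001,"tz":0,"twist":0,"fingers":1},{"tx":0,"ty":0.002,"tz":0,"twist":0,"fingers":1},{"tx":0,"ty":0.003,"tz":0,"twist":0,"fingers":1},{"tx":0,"ty":0.004,"tz":0,"twist":0,"fingers":1},{"tx":0,"ty":0.005,"tz":0,"twist":0,"fingers":1},{"tx":0,"ty":0.006,"tz":0,"twist":0,"fingers":1}]'
python3 -m inch '[{"tx":0,"ty":0.001,"tz":0,"twist":0,"fingers":1},{"tx":0,"ty":0.002,"tz":0,"twist":0,"fingers":1},{"tx":0,"ty":0.003,"tz":0,"twist":0,"fingers":1},{"tx":0,"ty":0.004,"tz":0,"twist":0,"fingers":1},{"tx":0,"ty":0.005,"tz":0,"twist":0,"fingers":1},{"tx":0,"ty":0.006,"tz":0,"twist":0,"fingers":1}]'
python3 - <<'E'
from h import *
s=np.array([494.4,-53.5]);a=np.deg2rad(105.8);X=np.array([np.cos(a),np.sin(a)]);o=r.get_obs()
print("nose x",(o["eef_pos"][:2]-s)@X+62,"Fx",o["wrist_force"][:2]@X,o["wrist_force"],o["torque"])
E
```

```text
time_s: 9.82
eef_pos: [516.5, -131.9, 74.1]
orientation: [180.0, -0.0, -164.2]
wrist_force: [0.6, -0.9, 2.6]
grip_width: 25.8
time_s: 10.32
eef_pos: [514.8, -126.2, 74.1]
orientation: [180.0, -0.0, -164.2]
wrist_force: [0.4, -0.0, 2.1]
grip_width: 25.5
nose x -13.483911222852868 Fx -0.16093170233994838 [ 0.42 -0.05  2.11] [-0.29 -0.07 -0.01]
```

```bash
python3 -m inch '[{"tx":0,"ty":0.001,"tz":0,"twist":0,"fingers":1},{"tx":0,"ty":0.002,"tz":0,"twist":0,"fingers":1},{"tx":0,"ty":0.003,"tz":0,"twist":0,"fingers":1},{"tx":0,"ty":0.004,"tz":0,"twist":0,"fingers":1}]'
python3 -m inch '[{"tx":0,"ty":0.001,"tz":0,"twist":0,"fingers":1},{"tx":0,"ty":0.002,"tz":0,"twist":0,"fingers":1},{"tx":0,"ty":0.003,"tz":0,"twist":0,"fingers":1},{"tx":0,"ty":0.004,"tz":0,"twist":0,"fingers":1}]'
```

```text
time_s: 10.65
eef_pos: [513.7, -122.5, 74.1]
orientation: [-180.0, -0.0, -164.2]
wrist_force: [-0.1, -2.6, 0.2]
grip_width: 25.5
time_s: 10.98
eef_pos: [512.7, -118.5, 74.1]
orientation: [-180.0, -0.0, -164.2]
wrist_force: [0.5, -1.9, 0.8]
grip_width: 25.6
```

```bash
cat > st.py <<'E'
from h import *
s=np.array([494.4,-53.5]);a=np.deg2rad(105.8);X=np.array([np.cos(a),np.sin(a)]);Y=np.array([-X[1],X[0]]);o=r.get_obs()
p=o["eef_pos"];f=o["wrist_force"]
print("t %.2f nose x %.1f tcp y %.1f z %.1f Fx %.1f Fy %.1f Fz %.1f"%(o["time_s"],(p[:2]-s)@X+62,(p[:2]-s)@Y,p[2],f[:2]@X,f[:2]@Y,f[2]),o["orientation"],o["torque"])
E
python3 st.py
```

```text
t 10.98 nose x -5.6 tcp y 0.1 z 74.1 Fx -2.0 Fy 0.0 Fz 0.8 [-180.     -0.   -164.19] [-1.09 -0.35 -0.02]
```

```bash
python3 -m inch '[{"tx":0,"ty":0.001,"tz":0,"twist":0,"fingers":1},{"tx":0,"ty":0.002,"tz":0,"twist":0,"fingers":1},{"tx":0,"ty":0.003,"tz":0,"twist":0,"fingers":1},{"tx":0,"ty":0.004,"tz":0,"twist":0,"fingers":1},{"tx":0,"ty":0.005,"tz":0,"twist":0,"fingers":1}]' >/dev/null; python3 st.py
python3 -m inch '[{"tx":0,"ty":0.001,"tz":0,"twist":0,"fingers":1},{"tx":0,"ty":0.002,"tz":0,"twist":0,"fingers":1},{"tx":0,"ty":0.003,"tz":0,"twist":0,"fingers":1},{"tx":0,"ty":0.004,"tz":0,"twist":0,"fingers":1},{"tx":0,"ty":0.005,"tz":0,"twist":0,"fingers":1}]' >/dev/null; python3 st.py
```

```text
t 11.40 nose x -0.5 tcp y 0.1 z 74.1 Fx -2.8 Fy 0.4 Fz 0.4 [-180.     -0.01 -164.18] [-1.23 -0.28 -0.02]
t 11.82 nose x 4.5 tcp y 0.2 z 74.1 Fx -4.0 Fy -0.3 Fz 0.1 [ 180.     -0.01 -164.19] [-1.35 -0.32 -0.01]
```

```bash
python3 -m inch '[{"tx":0,"ty":0.001,"tz":0,"twist":0,"fingers":1},{"tx":0,"ty":0.002,"tz":0,"twist":0,"fingers":1},{"tx":0,"ty":0.003,"tz":0,"twist":0,"fingers":1},{"tx":0,"ty":0.004,"tz":0,"twist":0,"fingers":1},{"tx":0,"ty":0.005,"tz":0,"twist":0,"fingers":1}]' >/dev/null; python3 st.py
python3 - <<'E'
from h import *
cv2.imwrite("pics/w5.png",r.read_camera("wrist")); im=r.read_camera("scene"); cv2.imwrite("pics/s5.png",cv2.resize(im[220:340,210:370],None,fx=5,fy=5,interpolation=cv2.INTER_CUBIC))
E
```

```text
t 12.23 nose x 9.5 tcp y 0.2 z 74.1 Fx -3.2 Fy 0.9 Fz -0.9 [ 180.     -0.01 -164.19] [-1.37 -0.37 -0.01]
```

View pics/s5.png

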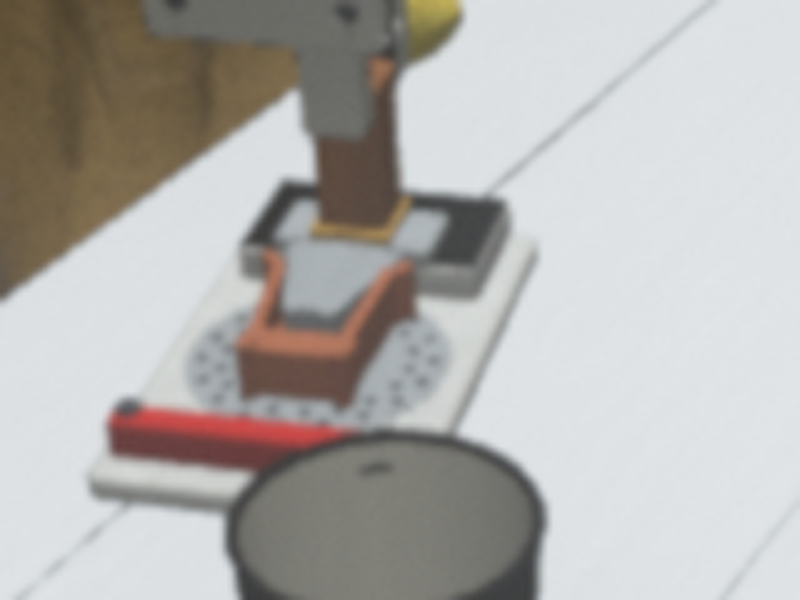

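View pics/w5.png

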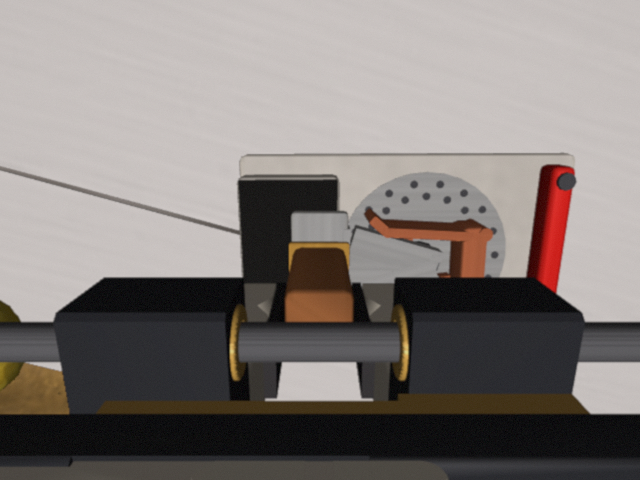

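Both legs are opening evenly: in the wrist view the near leg angles out from (465,235) to (370,213). I'll continue towards release.

```bash
python3 -m inch '[{"tx":0,"ty":0.001,"tz":0.0002,"twist":0,"fingers":1},{"tx":0,"ty":0.002,"tz":0.0003,"twist":0,"fingers":1},{"tx":0,"ty":0.003,"tz":0.0003,"twist":0,"fingers":1},{"tx":0,"ty":0.004,"tz":0.0003,"twist":0,"fingers":1},{"tx":0,"ty":0.005,"tz":0.0003,"twist":0,"fingers":1}]' >/dev/null; python3 st.py
python3 -m inch '[{"tx":0,"ty":0.001,"tz":0,"twist":0,"fingers":1},{"tx":0,"ty":0.002,"tz":0,"twist":0,"fingers":1},{"tx":0,"ty":0.003,"tz":0,"twist":0,"fingers":1},{"tx":0,"ty":0.004,"tz":0,"twist":0,"fingers":1},{"tx":0,"ty":0.005,"tz":0,"twist":0,"fingers":1}]' >/dev/null; python3 st.py
python3 -m inch '[{"tx":0,"ty":0.001,"tz":0,"twist":0,"fingers":1},{"tx":0,"ty":0.002,"tz":0,"twist":0,"fingers":1},{"tx":0,"ty":0.003,"tz":0,"twist":0,"fingers":1},{"tx":0,"ty":0.004,"tz":0,"twist":0,"fingers":1},{"tx":0,"ty":0.005,"tz":0,"twist":0,"fingers":1}]' >/dev/null; python3 st.py
python3 - <<'E'
from h import *
cv2.imwrite("pics/w6.png",r.read_camera("wrist")); im=r.read_camera("scene"); cv2.imwrite("pics/s6.png",cv2.resize(im[220:340,210:370],None,fx=5,fy=5,interpolation=cv2.INTER_CUBIC))
E
```

```text
t 12.75 nose x 14.4 tcp y -0.2 z 74.1 Fx -3.4 Fy 0.4 Fz 3.4 [-179.99    0.03 -164.18] [-1.38 -0.32  0.02]
t 13.17 nose x 19.6 tcp y -0.1 z 74.1 Fx -0.4 Fy 0.4 Fz 5.9 [ 179.99    0.03 -164.18] [-0.52 -0.12 -0.  ]
t 13.58 nose x 24.6 tcp y -0.3 z 74.1 Fx -3.4 Fy 0.6 Fz 4.7 [ 180.      0.04 -164.18] [-1.07 -0.37  0.  ]
```

View pics/s6.png

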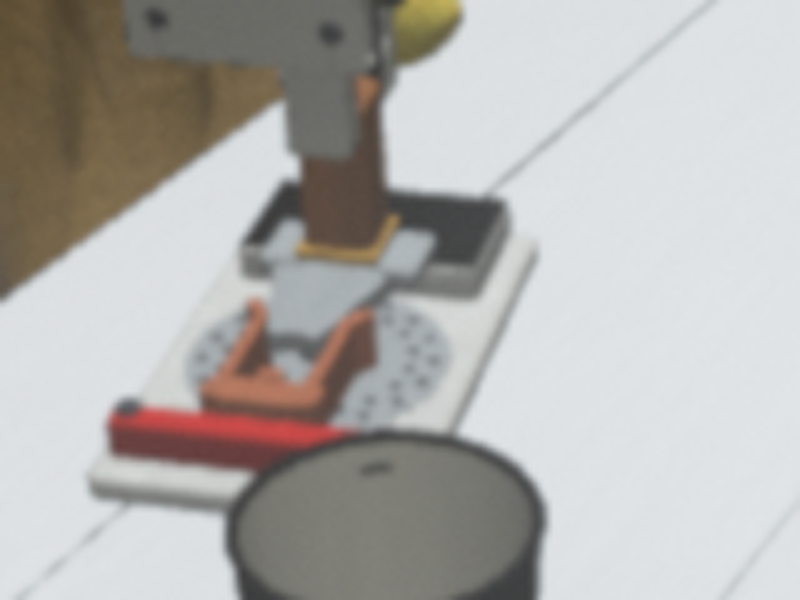

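View pics/w6.png

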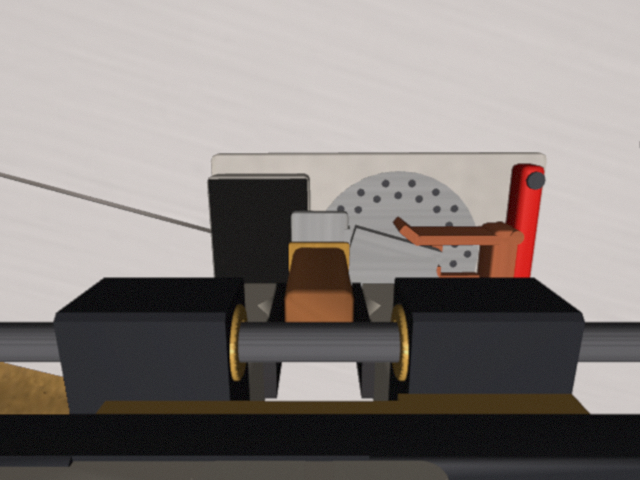

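The clip has sprung off the spindle and slid up to the lip: in the wrist view its bow is at (500,250), touching red at about 515. I'll keep easing forward.

```bash
python3 -m inch '[{"tx":0,"ty":0.001,"tz":0,"twist":0,"fingers":1},{"tx":0,"ty":0.002,"tz":0,"twist":0,"fingers":1},{"tx":0,"ty":0.003,"tz":0,"twist":0,"fingers":1},{"tx":0,"ty":0.004,"tz":0,"twist":0,"fingers":1},{"tx":0,"ty":0.005,"tz":0,"twist":0,"fingers":1}]' >/dev/null; python3 st.py
python3 -m inch '[{"tx":0,"ty":0.001,"tz":0,"twist":0,"fingers":1},{"tx":0,"ty":0.002,"tz":0,"twist":0,"fingers":1},{"tx":0,"ty":0.003,"tz":0,"twist":0,"fingers":1},{"tx":0,"ty":0.004,"tz":0,"twist":0,"fingers":1},{"tx":0,"ty":0.005,"tz":0,"twist":0,"fingers":1}]' >/dev/null; python3 st.py
python3 -m inch '[{"tx":0,"ty":0.001,"tz":0,"twist":0,"fingers":1},{"tx":0,"ty":0.002,"tz":0,"twist":0,"fingers":1},{"tx":0,"ty":0.003,"tz":0,"twist":0,"fingers":1},{"tx":0,"ty":0.003,"tz":0,"twist":0,"fingers":1}]' >/dev/null; python3 st.py
```

```text
t 14.10 nose x 29.3 tcp y -0.2 z 74.1 Fx -4.0 Fy -0.8 Fz 5.8 [-179.98    0.03 -164.18] [-1.52 -0.43 -0.02]
t 14.52 nose x 34.2 tcp y -0.2 z 74.1 Fx -4.8 Fy -0.9 Fz 6.2 [-179.97    0.03 -164.18] [-1.82 -0.61 -0.02]
t 14.85 nose x 37.3 tcp y -0.1 z 74.1 Fx -3.8 Fy -0.3 Fz 5.9 [-179.98    0.03 -164.18] [-1.46 -0.55  0.  ]
```

```bash
python3 -m inch '[{"tx":0,"ty":0.0005,"tz":-0.0003,"twist":0,"fingers":1},{"tx":0,"ty":0.001,"tz":-0.0003,"twist":0,"fingers":1},{"tx":0,"ty":0.0015,"tz":-0.0003,"twist":0,"fingers":1},{"tx":0,"ty":0.002,"tz":-0.0003,"twist":0,"fingers":1}]' >/dev/null; python3 st.py
python3 -m inch '[{"tx":0,"ty":0.0005,"tz":0,"twist":0,"fingers":1},{"tx":0,"ty":0.001,"tz":0,"twist":0,"fingers":1},{"tx":0,"ty":0.001,"tz":0,"twist":0,"fingers":1}]' >/dev/null; python3 st.py
python3 -m inch '[{"tx":0,"ty":0.0005,"tz":0,"twist":0,"fingers":1},{"tx":0,"ty":0.001,"tz":0,"twist":0,"fingers":1},{"tx":0,"ty":0.001,"tz":0,"twist":0,"fingers":1}]' >/dev/null; python3 st.py
```

```text
t 15.18 nose x 39.3 tcp y 0.1 z 74.1 Fx -5.7 Fy -0.8 Fz 4.7 [-179.99   -0.   -164.19] [-2.01 -0.79 -0.01]
t 15.43 nose x 40.3 tcp y 0.1 z 74.1 Fx -4.7 Fy -0.7 Fz 3.0 [-179.99   -0.   -164.19] [-1.8  -0.78 -0.08]
t 15.68 nose x 41.3 tcp y 0.1 z 74.1 Fx -5.6 Fy -0.3 Fz 4.0 [-179.99   -0.   -164.19] [-1.88 -0.82 -0.06]
```

```bash
python3 -m inch '[{"tx":0,"ty":0.0005,"tz":0,"twist":0,"fingers":1},{"tx":0,"ty":0.001,"tz":0,"twist":0,"fingers":1},{"tx":0,"ty":0.001,"tz":0,"twist":0,"fingers":1}]' >/dev/null; python3 st.py
python3 -m inch '[{"tx":0,"ty":0.0005,"tz":0,"twist":0,"fingers":1},{"tx":0,"ty":0.001,"tz":0,"twist":0,"fingers":1},{"tx":0,"ty":0.001,"tz":0,"twist":0,"fingers":1}]' >/dev/null; python3 st.py
```

```text
t 15.93 nose x 42.3 tcp y 0.1 z 74.1 Fx -5.2 Fy -0.8 Fz 2.4 [-179.99   -0.   -164.19] [-1.97 -0.82 -0.04]
t 16.18 nose x 43.3 tcp y 0.1 z 74.1 Fx -5.1 Fy -0.7 Fz 3.1 [-179.98   -0.01 -164.18] [-2.04 -0.84 -0.06]
```

```bash
python3 -m inch '[{"tx":0,"ty":0.0005,"tz":0,"twist":0,"fingers":1},{"tx":0,"ty":0.001,"tz":0,"twist":0,"fingers":1},{"tx":0,"ty":0.001,"tz":0,"twist":0,"fingers":1}]' >/dev/null; python3 st.py
python3 -m inch '[{"tx":0,"ty":0.0005,"tz":0,"twist":0,"fingers":1},{"tx":0,"ty":0.001,"tz":0,"twist":0,"fingers":1},{"tx":0,"ty":0.001,"tz":0,"twist":0,"fingers":1}]' >/dev/null; python3 st.py
```

```text
t 16.43 nose x 44.3 tcp y 0.1 z 74.1 Fx -4.4 Fy -0.7 Fz 3.4 [-179.98   -0.   -164.18] [-2.11 -0.84 -0.02]
t 16.68 nose x 45.2 tcp y 0.1 z 74.1 Fx -5.9 Fy -0.5 Fz 3.2 [-179.98   -0.   -164.18] [-2.12 -0.8  -0.03]
```

```bash
python3 - <<'E'
from h import *
cv2.imwrite("pics/w7.png",r.read_camera("wrist")[100:420,200:640])
E
python3 -m inch '[{"tx":0,"ty":0.0005,"tz":0,"twist":0,"fingers":1},{"tx":0,"ty":0.001,"tz":0,"twist":0,"fingers":1},{"tx":0,"ty":0.001,"tz":0,"twist":0,"fingers":1}]' >/dev/null; python3 st.py
python3 -m inch '[{"tx":0,"ty":0.0005,"tz":0,"twist":0,"fingers":1},{"tx":0,"ty":0.001,"tz":0,"twist":0,"fingers":1},{"tx":0,"ty":0.001,"tz":0,"twist":0,"fingers":1}]' >/dev/null; python3 st.py
```

```text
t 16.98 nose x 46.2 tcp y 0.1 z 74.1 Fx -5.5 Fy -1.7 Fz 2.8 [-179.98   -0.01 -164.18] [-2.22 -0.91 -0.02]
t 17.23 nose x 47.1 tcp y 0.1 z 74.1 Fx -5.7 Fy -0.4 Fz 3.1 [-179.98   -0.01 -164.18] [-2.24 -0.85 -0.05]
```

View pics/w7.png

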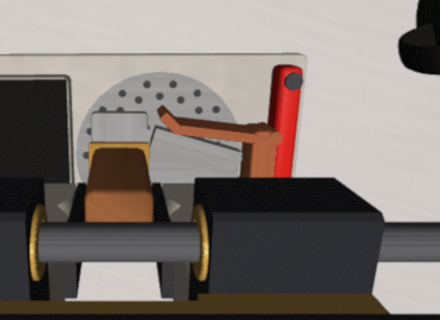

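The nose, at (242,158) in the crop, is almost at the bow, and the bow is against the lip. From here I'll take half-millimetre steps.

```bash
python3 -m inch '[{"tx":0,"ty":0.0005,"tz":0,"twist":0,"fingers":1},{"tx":0,"ty":0.0005,"tz":0,"twist":0,"fingers":1},{"tx":0,"ty":0.0005,"tz":0,"twist":0,"fingers":1}]' >/dev/null; python3 st.py
python3 -m inch '[{"tx":0,"ty":0.0005,"tz":0,"twist":0,"fingers":1},{"tx":0,"ty":0.0005,"tz":0,"twist":0,"fingers":1},{"tx":0,"ty":0.0005,"tz":0,"twist":0,"fingers":1}]' >/dev/null; python3 st.py
```

```text
t 17.48 nose x 47.6 tcp y 0.1 z 74.1 Fx -6.7 Fy -0.6 Fz 4.0 [-179.98   -0.   -164.19] [-2.28 -0.91 -0.01]
t 17.73 nose x 48.2 tcp y 0.2 z 74.1 Fx -5.6 Fy -0.2 Fz 4.2 [-179.98   -0.01 -164.18] [-2.38 -0.97 -0.03]
```

```bash
python3 -m inch '[{"tx":0,"ty":0.0005,"tz":0,"twist":0,"fingers":1},{"tx":0,"ty":0.0005,"tz":0,"twist":0,"fingers":1},{"tx":0,"ty":0.0005,"tz":0,"twist":0,"fingers":1}]' >/dev/null; python3 st.py
python3 -m inch '[{"tx":0,"ty":0.0005,"tz":0,"twist":0,"fingers":1},{"tx":0,"ty":0.0005,"tz":0,"twist":0,"fingers":1},{"tx":0,"ty":0.0005,"tz":0,"twist":0,"fingers":1}]' >/dev/null; python3 st.py
```

```text
t 17.98 nose x 48.6 tcp y 0.2 z 74.1 Fx -6.5 Fy -0.7 Fz 3.5 [-179.98   -0.01 -164.18] [-2.41 -0.97 -0.  ]
t 18.23 nose x 49.1 tcp y 0.1 z 74.1 Fx -6.2 Fy -0.5 Fz 3.1 [-179.98   -0.   -164.18] [-2.39 -0.99 -0.04]
```

```bash
python3 -m inch '[{"tx":0,"ty":0.0005,"tz":0,"twist":0,"fingers":1},{"tx":0,"ty":0.0005,"tz":0,"twist":0,"fingers":1},{"tx":0,"ty":0.0005,"tz":0,"twist":0,"fingers":1}]' >/dev/null; python3 st.py
python3 -m inch '[{"tx":0,"ty":0.0005,"tz":0,"twist":0,"fingers":1},{"tx":0,"ty":0.0005,"tz":0,"twist":0,"fingers":1},{"tx":0,"ty":0.0005,"tz":0,"twist":0,"fingers":1}]' >/dev/null; python3 st.py
```

```text
t 18.48 nose x 49.6 tcp y 0.2 z 74.1 Fx -6.1 Fy -0.3 Fz 3.6 [-179.98   -0.01 -164.18] [-2.48 -0.96 -0.05]
t 18.73 nose x 50.1 tcp y 0.1 z 74.1 Fx -5.7 Fy -0.1 Fz 3.2 [-179.97   -0.01 -164.18] [-2.43 -0.94 -0.04]
```

```bash
python3 -m inch '[{"tx":0,"ty":0.0005,"tz":0,"twist":0,"fingers":1},{"tx":0,"ty":0.0005,"tz":0,"twist":0,"fingers":1},{"tx":0,"ty":0.0005,"tz":0,"twist":0,"fingers":1}]' >/dev/null; python3 st.py
python3 -m inch '[{"tx":0,"ty":0.0005,"tz":0,"twist":0,"fingers":1},{"tx":0,"ty":0.0005,"tz":0,"twist":0,"fingers":1},{"tx":0,"ty":0.0005,"tz":0,"twist":0,"fingers":1}]' >/dev/null; python3 st.py
python3 - <<'E'
from h import *
cv2.imwrite("pics/w8.png",cv2.resize(r.read_camera("wrist")[140:290,300:500],None,fx=4,fy=4,interpolation=cv2.INTER_CUBIC))
E
```

```text
t 18.98 nose x 50.5 tcp y 0.1 z 74.1 Fx -7.6 Fy -1.0 Fz 2.9 [-179.97   -0.01 -164.18] [-2.76 -1.07 -0.02]
t 19.23 nose x 50.7 tcp y 0.1 z 74.2 Fx -9.2 Fy -0.0 Fz 1.8 [-179.94   -0.01 -164.17] [-3.55 -1.38 -0.04]
```

View pics/w8.png

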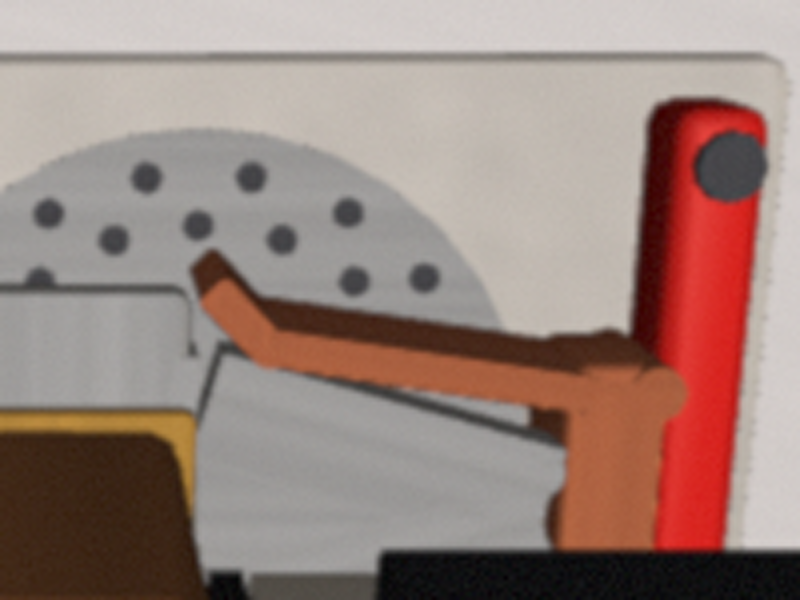

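Now the nose is in contact with the bow and the bow with the lip, and the force is climbing steeply. I'll build it up to about 15 N.

```bash
python3 -m inch '[{"tx":0,"ty":0.0005,"tz":0,"twist":0,"fingers":1},{"tx":0,"ty":0.0005,"tz":0,"twist":0,"fingers":1},{"tx":0,"ty":0.0005,"tz":0,"twist":0,"fingers":1}]' >/dev/null; python3 st.py
```

```text
t 19.53 nose x 51.0 tcp y 0.1 z 74.3 Fx -11.0 Fy -0.4 Fz 3.0 [-179.92   -0.01 -164.16] [-4.11 -1.48 -0.01]
```

```bash
python3 -m inch '[{"tx":0,"ty":0.0007,"tz":0,"twist":0,"fingers":1},{"tx":0,"ty":0.0007,"tz":0,"twist":0,"fingers":1},{"tx":0,"ty":0.0007,"tz":0,"twist":0,"fingers":1}]' >/dev/null; python3 st.py
```

```text
t 19.78 nose x 51.4 tcp y -0.1 z 74.5 Fx -11.0 Fy -0.6 Fz 3.4 [-179.9     0.   -164.15] [-4.73 -1.58  0.02]
```

```bash
python3 -m inch '[{"tx":0,"ty":0.0006,"tz":0,"twist":0,"fingers":1},{"tx":0,"ty":0.0006,"tz":0,"twist":0,"fingers":1},{"tx":0,"ty":0.0006,"tz":0,"twist":0,"fingers":1}]' >/dev/null; python3 st.py;python3 - <<'E'
from h import *
cv2.imwrite("pics/w9.png",cv2.resize(r.read_camera("wrist")[140:290,250:450],None,fx=4,fy=4,interpolation=cv2.INTER_CUBIC))
E
python3 st.py
```

```text
t 20.03 nose x 51.8 tcp y -0.1 z 74.6 Fx -13.7 Fy -0.0 Fz 4.8 [-179.88    0.01 -164.15] [-5.22 -1.63 -0.03]
t 20.08 nose x 51.8 tcp y -0.1 z 74.6 Fx -13.3 Fy -0.2 Fz 4.3 [-179.88    0.01 -164.15] [-5.23 -1.68 -0.01]
```

View pics/w9.png

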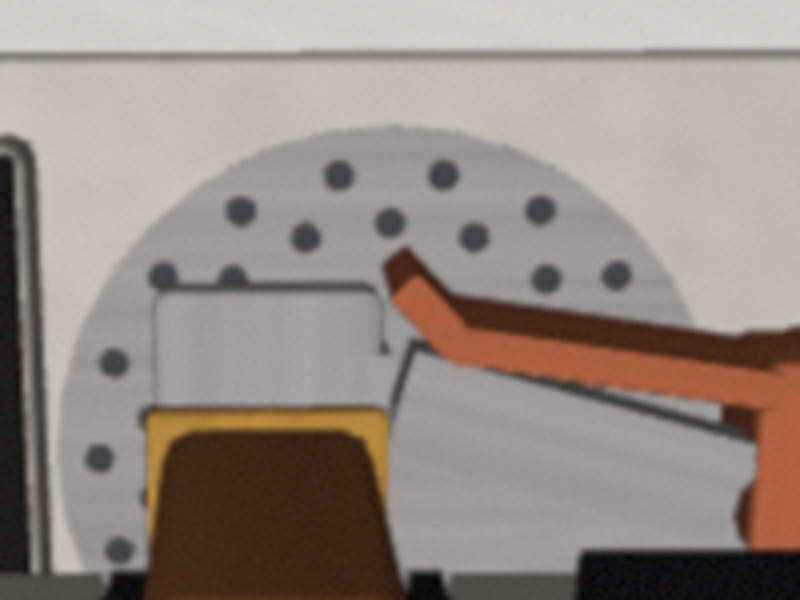

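```bash
python3 -m inch '[{"tx":0,"ty":0.0006,"tz":0,"twist":0,"fingers":1},{"tx":0,"ty":0.0006,"tz":0,"twist":0,"fingers":1},{"tx":0,"ty":0.0006,"tz":0,"twist":0,"fingers":1}]' >/dev/null; python3 st.py
```

```text
t 20.33 nose x 52.2 tcp y -0.2 z 74.8 Fx -13.5 Fy -0.5 Fz 4.9 [-179.86    0.02 -164.14] [-5.84 -1.8  -0.08]
```

```bash
python3 -m inch '[{"tx":0,"ty":0.0007,"tz":0,"twist":0,"fingers":1},{"tx":0,"ty":0.0007,"tz":0,"twist":0,"fingers":1},{"tx":0,"ty":0.0007,"tz":0,"twist":0,"fingers":1},{"tx":0,"ty":0.0007,"tz":0,"twist":0,"fingers":1}]' 60 >/dev/null; python3 st.py
```

```text
t 20.67 nose x 52.6 tcp y -0.3 z 75.0 Fx -15.4 Fy 0.1 Fz 6.0 [-179.84    0.02 -164.13] [-6.37 -1.84 -0.01]
```

```bash
python3 -m inch '[{"tx":0,"ty":0.0004,"tz":0,"twist":0,"fingers":1},{"tx":0,"ty":0.0004,"tz":0,"twist":0,"fingers":1},{"tx":0,"ty":0.0004,"tz":0,"twist":0,"fingers":1}]' >/dev/null; python3 st.py;  python3 -m inch '[{"tx":0,"ty":0,"tz":0,"twist":0,"fingers":1},{"tx":0,"ty":0,"tz":0,"twist":0,"fingers":1},{"tx":0,"ty":0,"tz":0,"twist":0,"fingers":1}]' >/dev/null; python3 st.py
```

```text
t 20.92 nose x 52.8 tcp y -0.3 z 75.0 Fx -16.9 Fy 0.4 Fz 5.8 [-179.82    0.02 -164.12] [-6.92 -1.93 -0.02]
t 21.17 nose x 52.8 tcp y -0.3 z 75.0 Fx -16.5 Fy -0.6 Fz 6.8 [-179.82    0.03 -164.13] [-6.8  -1.94 -0.03]
```

Held at about 16 N. Now I'll draw straight back.

```bash
python3 -m inch '[{"tx":0,"ty":-0.001,"tz":0,"twist":0,"fingers":1},{"tx":0,"ty":-0.002,"tz":0,"twist":0,"fingers":1},{"tx":0,"ty":-0.003,"tz":0,"twist":0,"fingers":1},{"tx":0,"ty":-0.004,"tz":0,"twist":0,"fingers":1},{"tx":0,"ty":-0.005,"tz":0,"twist":0,"fingers":1},{"tx":0,"ty":-0.006,"tz":0,"twist":0,"fingers":1}]' >/dev/null; python3 st.py;  python3 -m inch '[{"tx":0,"ty":-0.0015,"tz":0,"twist":0,"fingers":1},{"tx":0,"ty":-0.003,"tz":0,"twist":0,"fingers":1},{"tx":0,"ty":-0.0045,"tz":0,"twist":0,"fingers":1},{"tx":0,"ty":-0.006,"tz":0,"twist":0,"fingers":1},{"tx":0,"ty":-0.0075,"tz":0,"twist":0,"fingers":1},{"tx":0,"ty":-0.009,"tz":0,"twist":0,"fingers":1}]' >/dev/null; python3 st.py
python3 - <<'E'
from h import *
cv2.imwrite("pics/w10.png",r.read_camera("wrist")); im=r.read_camera("scene"); cv2.imwrite("pics/s10.png",cv2.resize(im[220:340,210:370],None,fx=5,fy=5,interpolation=cv2.INTER_CUBIC))
E
```

```text
t 21.67 nose x 49.2 tcp y -0.5 z 74.7 Fx -0.1 Fy 0.9 Fz 9.8 [ 179.98    0.08 -164.19] [ 0.06  0.01 -0.04]
t 22.17 nose x 40.3 tcp y -0.6 z 74.8 Fx 0.8 Fy 0.4 Fz 9.9 [ 179.97    0.09 -164.18] [ 0.45  0.18 -0.01]
```

View pics/s10.png

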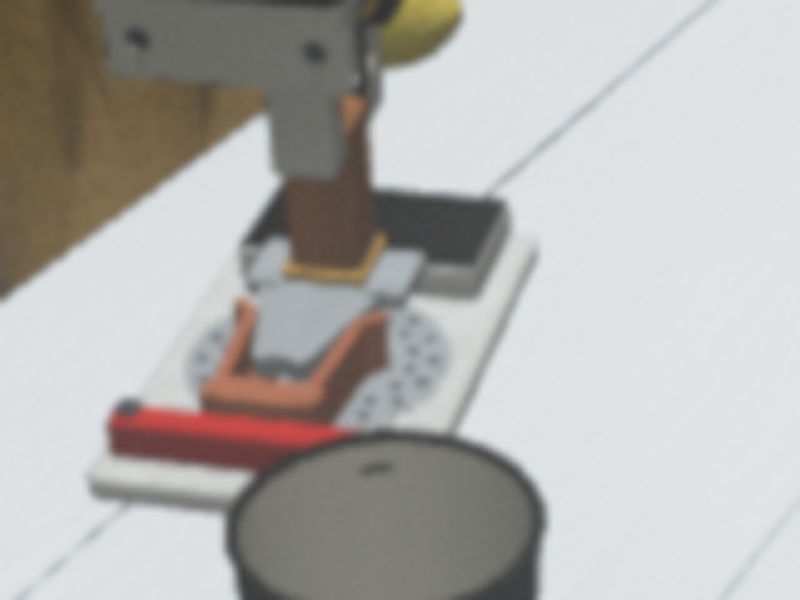

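View pics/w10.png

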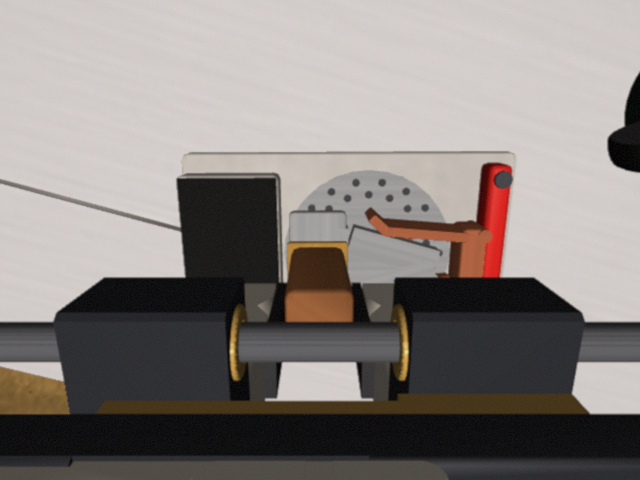

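```bash
python3 -m inch '[{"tx":0,"ty":0,"tz":-0.0004,"twist":0,"fingers":1},{"tx":0,"ty":-0.001,"tz":-0.0007,"twist":0,"fingers":1},{"tx":0,"ty":-0.002,"tz":-0.0008,"twist":0,"fingers":1},{"tx":0,"ty":-0.003,"tz":-0.0008,"twist":0,"fingers":1},{"tx":0,"ty":-0.004,"tz":-0.0008,"twist":0,"fingers":1}]' >/dev/null; python3 st.py;  python3 -m inch '[{"tx":0,"ty":-0.0015,"tz":0,"twist":0,"fingers":1},{"tx":0,"ty":-0.003,"tz":0,"twist":0,"fingers":1},{"tx":0,"ty":-0.0045,"tz":0,"twist":0,"fingers":1},{"tx":0,"ty":-0.006,"tz":0,"twist":0,"fingers":1},{"tx":0,"ty":-0.0075,"tz":0,"twist":0,"fingers":1},{"tx":0,"ty":-0.009,"tz":0,"twist":0,"fingers":1}]' >/dev/null; python3 st.py
```

```text
t 22.68 nose x 36.0 tcp y 0.2 z 74.8 Fx 0.1 Fy 0.5 Fz 3.8 [ 179.98   -0.02 -164.19] [ 0.11 -0.02 -0.01]
t 23.18 nose x 26.8 tcp y 0.2 z 74.9 Fx 0.4 Fy 0.6 Fz 3.3 [ 180.     -0.01 -164.19] [ 0.38  0.11 -0.03]
```

```bash
python3 -m inch '[{"tx":0,"ty":-0.002,"tz":-0.0002,"twist":0,"fingers":1},{"tx":0,"ty":-0.004,"tz":-0.0002,"twist":0,"fingers":1},{"tx":0,"ty":-0.006,"tz":-0.0002,"twist":0,"fingers":1},{"tx":0,"ty":-0.008,"tz":-0.0002,"twist":0,"fingers":1},{"tx":0,"ty":-0.01,"tz":-0.0002,"twist":0,"fingers":1},{"tx":0,"ty":-0.012,"tz":-0.0002,"twist":0,"fingers":1},{"tx":0,"ty":-0.014,"tz":-0.0002,"twist":0,"fingers":1},{"tx":0,"ty":-0.016,"tz":-0.0002,"twist":0,"fingers":1},{"tx":0,"ty":-0.018,"tz":-0.0002,"twist":0,"fingers":1},{"tx":0,"ty":-0.02,"tz":-0.0002,"twist":0,"fingers":1}]' >/dev/null; python3 st.py
python3 - <<'E'
from h import *
cv2.imwrite("pics/w11.png",r.read_camera("wrist")); im=r.read_camera("scene"); cv2.imwrite("pics/s11.png",cv2.resize(im[220:340,210:370],None,fx=5,fy=5,interpolation=cv2.INTER_CUBIC))
E
```

```text
t 24.02 nose x 6.7 tcp y 0.1 z 75.2 Fx 1.3 Fy 0.7 Fz 3.2 [ 180.     -0.   -164.19] [0.55 0.12 0.  ]
```

View pics/s11.png

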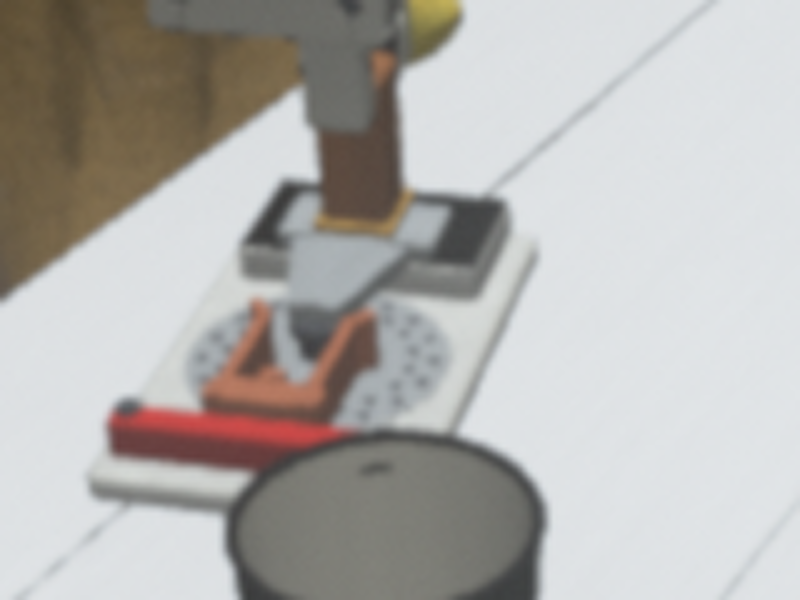

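View pics/w11.png

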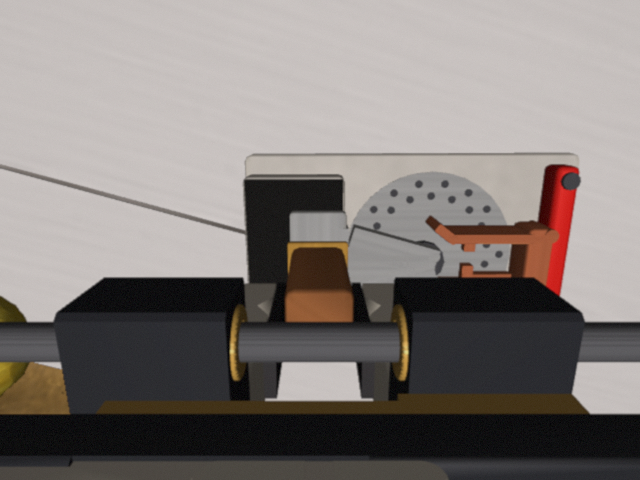

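The clip lies relaxed by the lip, with its legs parallel and bow at (530,260) against red. Next I'll withdraw fully and lift.

```bash
python3 -m inch '[{"tx":0,"ty":-0.003,"tz":-0.0003,"twist":0,"fingers":1},{"tx":0,"ty":-0.006,"tz":-0.0006,"twist":0,"fingers":1},{"tx":0,"ty":-0.01,"tz":-0.001,"twist":0,"fingers":1},{"tx":0,"ty":-0.015,"tz":-0.0015,"twist":0,"fingers":1},{"tx":0,"ty":-0.02,"tz":-0.002,"twist":0,"fingers":1},{"tx":0,"ty":-0.025,"tz":-0.004,"twist":0,"fingers":1},{"tx":0,"ty":-0.03,"tz":-0.008,"twist":0,"fingers":1},{"tx":0,"ty":-0.034,"tz":-0.014,"twist":0,"fingers":1},{"tx":0,"ty":-0.038,"tz":-0.021,"twist":0,"fingers":1},{"tx":0,"ty":-0.04,"tz":-0.028,"twist":0,"fingers":1},{"tx":0,"ty":-0.041,"tz":-0.034,"twist":0,"fingers":1},{"tx":0,"ty":-0.041,"tz":-0.036,"twist":0,"fingers":1}]' >/dev/null; python3 st.py
python3 -m inch '[{"tx":0,"ty":0,"tz":0,"twist":0,"fingers":1},{"tx":0,"ty":0,"tz":0,"twist":0,"fingers":1},{"tx":0,"ty":0,"tz":0,"twist":0,"fingers":1}]' >/dev/null
python3 - <<'E'
from h import *
o=r.get_obs(); togo([499.7,-381.2,110],170.85,o)
cv2.imwrite("pics/w12.png",r.read_camera("wrist"))
E
```

```text
t 25.12 nose x -34.5 tcp y -0.6 z 112.7 Fx 0.8 Fy -0.5 Fz -1.1 [-179.97    0.12 -164.19] [ 0.04 -0.02 -0.  ]
t=25.37 pos [ 520.18 -145.8   110.94] rpy [ 179.99   -0.02 -164.18] F [ 0.11 -0.18 -3.12] w 25.4
tool shift mm [  83.89 -220.9     0.94] twist rad 0.4358
```

View pics/w12.png

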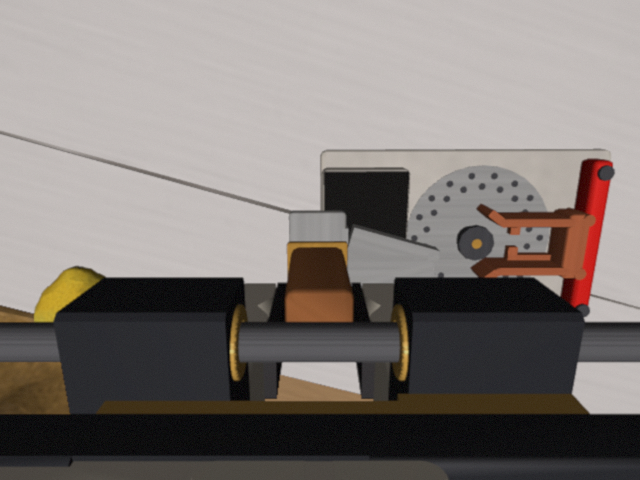

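The clip is off the spindle (477,242) and lies against the lip. The wedge goes back to its old spot.

```bash
python3 -m inch '[{"tx":0.002,"ty":-0.004,"tz":0,"twist":0.01,"fingers":1},{"tx":0.006,"ty":-0.016,"tz":0,"twist":0.03,"fingers":1},{"tx":0.013,"ty":-0.035,"tz":0,"twist":0.07,"fingers":1},{"tx":0.022,"ty":-0.059,"tz":0,"twist":0.12,"fingers":1},{"tx":0.032,"ty":-0.085,"tz":0,"twist":0.17,"fingers":1},{"tx":0.042,"ty":-0.111,"tz":0,"twist":0.22,"fingers":1},{"tx":0.052,"ty":-0.137,"tz":0,"twist":0.27,"fingers":1},{"tx":0.062,"ty":-0.162,"tz":0,"twist":0.32,"fingers":1},{"tx":0.071,"ty":-0.186,"tz":0,"twist":0.36,"fingers":1},{"tx":0.078,"ty":-0.205,"tz":0,"twist":0.40,"fingers":1},{"tx":0.082,"ty":-0.217,"tz":0,"twist":0.425,"fingers":1},{"tx":0.084,"ty":-0.221,"tz":0,"twist":0.4358,"fingers":1}]'
python3 -m inch '[{"tx":0,"ty":0,"tz":0,"twist":0,"fingers":1},{"tx":0,"ty":0,"tz":0,"twist":0,"fingers":1},{"tx":0,"ty":0,"tz":0,"twist":0,"fingers":1},{"tx":0,"ty":0,"tz":0,"twist":0,"fingers":1}]'
python3 -m inch '[{"tx":0,"ty":0,"tz":0.004,"twist":0,"fingers":1},{"tx":0,"ty":0,"tz":0.012,"twist":0,"fingers":1},{"tx":0,"ty":0,"tz":0.022,"twist":0,"fingers":1},{"tx":0,"ty":0,"tz":0.033,"twist":0,"fingers":1},{"tx":0,"ty":0,"tz":0.044,"twist":0,"fingers":1},{"tx":0,"ty":0,"tz":0.053,"twist":0,"fingers":1},{"tx":0,"ty":0,"tz":0.057,"twist":0,"fingers":1},{"tx":0,"ty":0,"tz":0.058,"twist":0,"fingers":1},{"tx":0,"ty":0,"tz":0.058,"twist":0,"fingers":1},{"tx":0,"ty":0,"tz":0.058,"twist":0,"fingers":1}]'
```

```text
time_s: 26.42
eef_pos: [499.1, -383.8, 110.5]
orientation: [-180.0, -0.0, 170.6]
wrist_force: [0.3, 0.6, -2.7]
grip_width: 25.4
time_s: 26.75
eef_pos: [500.2, -380.7, 111.3]
orientation: [180.0, 0.0, 170.9]
wrist_force: [0.7, -0.2, -1.5]
grip_width: 25.3
time_s: 27.58
eef_pos: [500.2, -381.7, 53.5]
orientation: [-180.0, 0.0, 170.8]
wrist_force: [0.6, -0.5, -1.3]
grip_width: 25.5
```

```bash
python3 -m inch '[{"tx":0,"ty":0,"tz":0.001,"twist":0,"fingers":1},{"tx":0,"ty":0,"tz":0.002,"twist":0,"fingers":1},{"tx":0,"ty":0,"tz":0.003,"twist":0,"fingers":1},{"tx":0,"ty":0,"tz":0.003,"twist":0,"fingers":1}]' | egrep 'pos|force'
python3 -m inch '[{"tx":0,"ty":0,"tz":0.001,"twist":0,"fingers":1},{"tx":0,"ty":0,"tz":0.001,"twist":0,"fingers":1},{"tx":0,"ty":0,"tz":0.001,"twist":0,"fingers":1}]' | egrep 'pos|force'
python3 -m inch '[{"tx":0,"ty":0,"tz":0.0005,"twist":0,"fingers":1},{"tx":0,"ty":0,"tz":0.0005,"twist":0,"fingers":1},{"tx":0,"ty":0,"tz":0.0005,"twist":0,"fingers":1}]'| egrep 'pos|force'
```

```text
eef_pos: [499.9, -381.5, 50.2]
wrist_force: [-0.4, -0.1, -2.9]
eef_pos: [500.1, -381.6, 49.4]
wrist_force: [-0.5, 0.9, 0.2]
eef_pos: [500.1, -381.8, 49.2]
wrist_force: [-0.2, -1.6, 3.8]
```

```bash
python3 -m inch '[{"tx":0,"ty":0,"tz":0.0002,"twist":0,"fingers":1},{"tx":0,"ty":0,"tz":0.0004,"twist":0,"fingers":1},{"tx":0,"ty":0,"tz":0.0004,"twist":0,"fingers":1},{"tx":0,"ty":0,"tz":0.0004,"twist":0,"fingers":1}]' 5
python3 -m inch '[{"tx":0,"ty":0,"tz":0,"twist":0,"fingers":0.3},{"tx":0,"ty":0,"tz":0,"twist":0,"fingers":0.2},{"tx":0,"ty":0,"tz":0,"twist":0,"fingers":0},{"tx":0,"ty":0,"tz":0,"twist":0,"fingers":-0.5},{"tx":0,"ty":0,"tz":0,"twist":0,"fingers":-1},{"tx":0,"ty":0,"tz":0,"twist":0,"fingers":-1},{"tx":0,"ty":0,"tz":0,"twist":0,"fingers":-1},{"tx":0,"ty":0,"tz":0,"twist":0,"fingers":-1},{"tx":0,"ty":0,"tz":0,"twist":0,"fingers":-1},{"tx":0,"ty":0,"tz":0,"twist":0,"fingers":-1},{"tx":0,"ty":0,"tz":0,"twist":0,"fingers":-1},{"tx":0,"ty":0,"tz":0,"twist":0,"fingers":-1}]'
python3 - <<'E'
from h import *
cv2.imwrite("pics/w13.png",r.read_camera("wrist"))
E
```

```text
time_s: 28.75
eef_pos: [500.0, -381.5, 48.4]
orientation: [-180.0, 0.0, 170.8]
wrist_force: [-0.5, 0.3, 2.1]
grip_width: 26.1
time_s: 29.75
eef_pos: [499.9, -381.5, 48.3]
orientation: [-180.0, 0.0, 170.8]
wrist_force: [-0.6, 0.5, -0.2]
grip_width: 86.9
```

View pics/w13.png

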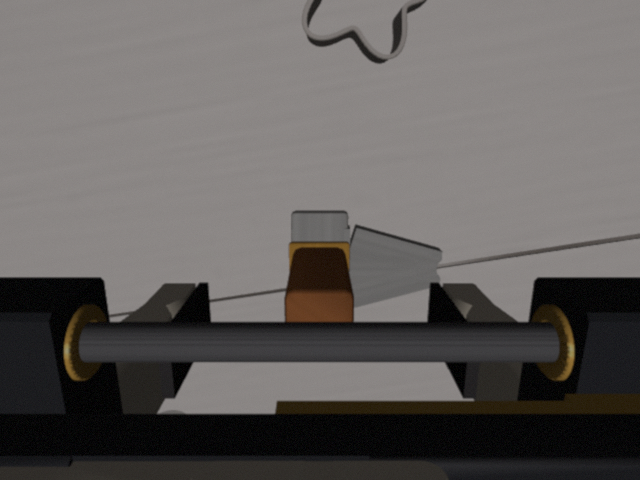

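The wedge stands flat and the jaws are clear on both sides. I'll rise straight up and check the whole scene.

```bash
python3 -m inch '[{"tx":0,"ty":0,"tz":-0.004,"twist":0,"fingers":-1},{"tx":0,"ty":0,"tz":-0.014,"twist":0,"fingers":-1},{"tx":0,"ty":0,"tz":-0.03,"twist":0,"fingers":-1},{"tx":0,"ty":0,"tz":-0.05,"twist":0,"fingers":-1},{"tx":0,"ty":0,"tz":-0.07,"twist":0,"fingers":-1},{"tx":0,"ty":0,"tz":-0.09,"twist":0,"fingers":-1},{"tx":0,"ty":0,"tz":-0.105,"twist":0,"fingers":-1},{"tx":0,"ty":0,"tz":-0.115,"twist":0,"fingers":-1},{"tx":0,"ty":0,"tz":-0.12,"twist":0,"fingers":-1},{"tx":0,"ty":0,"tz":-0.12,"twist":0,"fingers":-1},{"tx":0,"ty":0,"tz":-0.12,"twist":0,"fingers":-1},{"tx":0,"ty":0,"tz":-0.12,"twist":0,"fingers":-1}]'
python3 - <<'E'
from h import *
im=r.read_camera("top"); cv2.imwrite("pics/t14.png",im); cv2.imwrite("pics/t14c.png",cv2.resize(im[150:300,120:320],None,fx=4,fy=4,interpolation=cv2.INTER_CUBIC))
cv2.imwrite("pics/w14.png",r.read_camera("wrist")); cv2.imwrite("pics/s14.png",r.read_camera("scene"))
E
```

```text
time_s: 30.8
eef_pos: [499.3, -381.2, 167.1]
orientation: [180.0, -0.1, 170.8]
wrist_force: [-0.3, 0.7, -0.3]
grip_width: 87.7
```

View pics/t14.png

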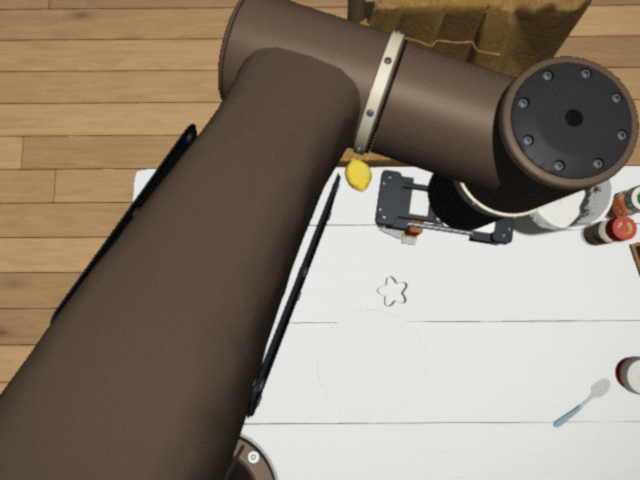

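View pics/t14c.png

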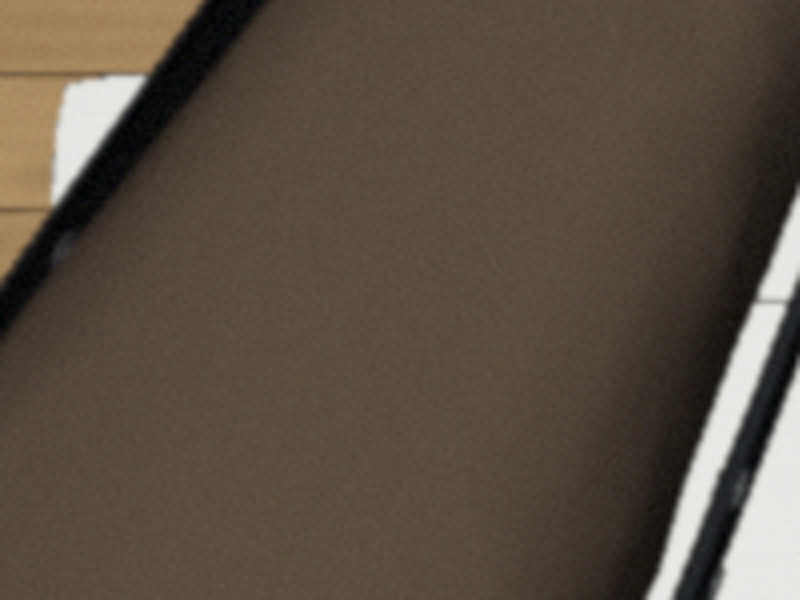

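View pics/w14.png

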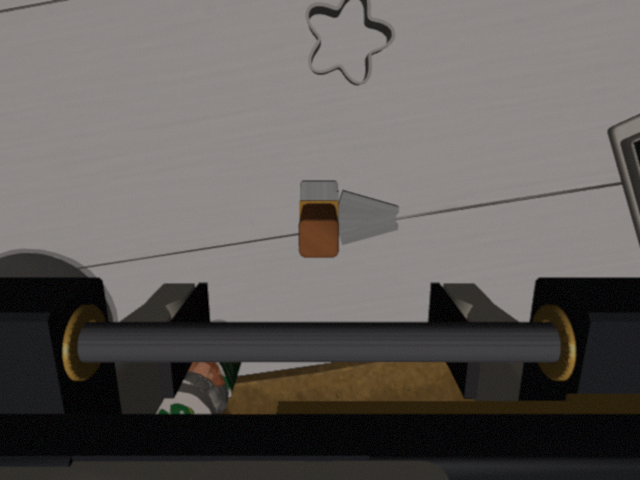

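View pics/s14.png

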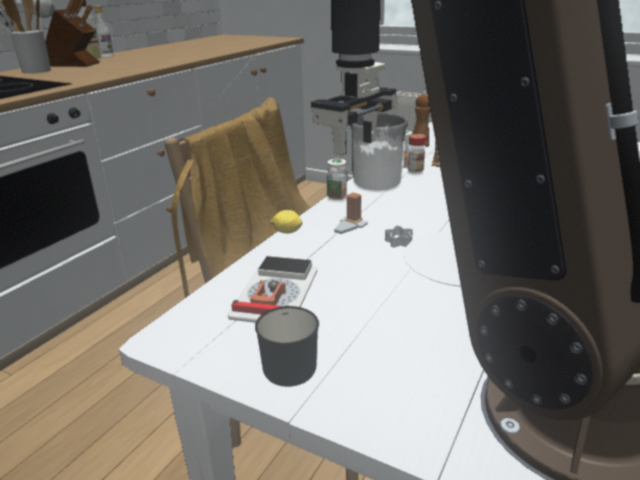

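Run:
```python
from h import *
o=dict(eef_pos=np.array([520.18,-145.8,110.94]),orientation=np.array([180,0,-164.18])); C=cam("wrist",o)
im=cv2.imread("pics/w12.png"); cv2.imwrite("pics/w12c.png",cv2.resize(im[140:290,440:640],None,fx=4,fy=4,interpolation=cv2.INTER_CUBIC))
s=np.array([494.4,-53.5]);a=np.deg2rad(105.8);X=np.array([np.cos(a),np.sin(a)]);Y=np.array([-X[1],X[0]])
g=im.astype(int); b=(g[...,2]>120)&(g[...,1]>60)&(g[...,2]-g[...,0]>50)
c=big(b[:280]*1).reshape(-1,2); P=ray(C,c,34)[:,:2]-s; print("clip x range",(P@X).min(),(P@X).max(),"y",(P@Y).min(),(P@Y).max())
```

```text
clip x range 2.1405690123512633 64.13427525596701 y -20.44920605200314 21.873754762122623
```

View pics/w12c.png

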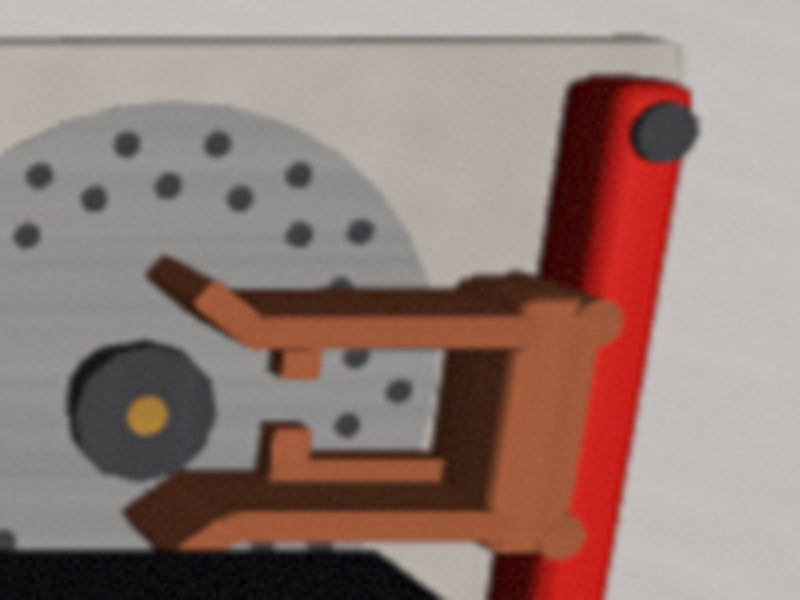

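The clip's bow is at x≈64 mm, which matches the lip at about 63.7 mm found by feel. The legs are relaxed and the hooks are clear of the spindle. I'm handing in.

Run:
```python
from station import r
print(r.close_job(), r.get_obs()["time_s"])
```

```text
the job is handed in; nothing more can be done
the job is handed in; nothing more can be done
```

The spring clip is off the spindle and lies relaxed on the bed against the red lip. The wedge is standing upright again in its original spot, and I handed the job in at about 31 s.

- **Clip release:** I slid the wedge along the step with about 3–12 N down force, and both legs opened evenly. The clip sprang free with the nose about 15–20 mm past the axis.
- **Push home:** the force rose steeply from about 51 mm past the axis. I held about 15–17 N on the wrist sensor for roughly half a second, and the highest reading was 16.9 N.
- **Last checks:** the wrist picture taken after drawing back puts the clip's bow at 64 mm. That agrees with a lip face at about 63.7 mm, worked out from where the nose met resistance. The hooks were clear of the spindle and the legs parallel.
- **Surroundings:** mug, lemon, spice jar and cutter look unmoved, and the gripper never touched the clip.

**What did not go quite as planned:**
- The wedge seemed to pitch about 1° nose-down in the grip at full push. It stood level again once I set it down.
- In the final top picture the arm hid the mill, so the last check there rests on the wrist and scene views.
- The first move command was refused for its format, but nothing moved.

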